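# Stack round bars on the V-cradle and chock both layers

## Task

Flip up the ring pull in the flush hatch of the steel pit, lift the hatch right up and fetch the two notched wooden chock frames stored under it. Lay the round aluminium bars from the black stand on the V-cradle: two in the lower Vs, one chock frame set squarely over them with its feet flat on the cradle, then every remaining bar in the Vs of that frame, and the second chock frame over those. Finish with the hatch shut flush and its ring folded down in the recess, and without disturbing the blue capacitor cans.

Things in the scene. Friction and masses are not known exactly. Their poses are not given: they have to be found in the camera images.
- bar1: one of the identical round aluminium bars, 30 mm diameter, 200 mm long, about 0.38 kg; origin at mid-length on its axis, x along the bar (it may be rolled to any angle about x). Three or four are present (None if absent). At the start they lie in the grooves of the black stand, axes 36 mm above the bench, parallel to the stand's x
- bar2: one of the identical round aluminium bars, 30 mm diameter, 200 mm long, about 0.38 kg; origin at mid-length on its axis, x along the bar (it may be rolled to any angle about x). Three or four are present (None if absent). At the start they lie in the grooves of the black stand, axes 36 mm above the bench, parallel to the stand's x
- bar3: one of the identical round aluminium bars, 30 mm diameter, 200 mm long, about 0.38 kg; origin at mid-length on its axis, x along the bar (it may be rolled to any angle about x). Three or four are present (None if absent). At the start they lie in the grooves of the black stand, axes 36 mm above the bench, parallel to the stand's x
- bar4: one of the identical round aluminium bars, 30 mm diameter, 200 mm long, about 0.38 kg; origin at mid-length on its axis, x along the bar (it may be rolled to any angle about x). Three or four are present (None if absent). At the start they lie in the grooves of the black stand, axes 36 mm above the bench, parallel to the stand's x
- chock1: pale wooden notched chock frame, 106 mm (x) by 170 mm (y) by 47 mm high, 0.2 kg; origin at the centre of its underside, z up. Two battens 16 mm thick at x = -45 and +45 mm, joined at y = 0 by a spine along x, 12 mm wide, from 20 to 47 mm high: the spine is the grip, free for 74 mm between the battens. At the start in the pit, on its floor, own x along the pit's y
- chock2: second chock frame, identical to chock1, beside it in the pit. Each batten has feet at |y| under 29 and from 67 to 85 mm; between them, centred at y = -48 and +48 mm, openings 38 mm wide and 21 mm high that go over bars below and, on top, 90 degree Vs 38 mm wide, 19 mm deep: a bar in one has its axis 49.2 mm above the frame's origin. Half a turn about z makes no difference
- cradle: V-cradle fixed to the bench: aluminium plate 190 mm (x) by 176 mm (y) by 10 mm with two brown wooden battens 16 mm thick at x = -45 and +45 mm, each with 90 degree Vs 38 mm wide, 19 mm deep at y = -48 and +48 mm; origin at the centre of its underside. Bars lie along x, axes 44.2 mm above the origin
- cradle_top (a point): centre of the cradle at the level of its battens' flat tops, 42 mm above the bench. The first chock frame stands here on the flats, its origin at this point, its x along the cradle's x (either way), battens over battens. The second frame stands likewise on the first, 47 mm higher; bars between them have their axes 49.2 mm above this point
- stand: low black stand fixed to the bench that holds the bars at the start: two rails 16 mm thick at x = -52 and +52 mm, 304 mm long (y), 33 mm high with end posts 62 mm high, each with four shallow grooves at y = -105, -35, 35 and 105 mm; free space between the rails; origin at the centre of its underside
- well: the pit: low open steel box fixed to the bench, 238 mm (x) by 284 mm (y), 90 mm high, inside 210 by 256 mm, floor 6 mm above the bench; origin at the centre of its underside. A flush aluminium hatch closes it. It stands to the left or to the right of the cradle, the bar stand on the other side
- hatch (a joint): opening angle of the hatch, rad: 0 shut flush, 1.57 upright, stop at 1.9. Hinge along the pit's y axis on its +x side; the edge away from the hinge (206 mm from it) rises. 252 mm wide (y), 6 mm thick, 0.45 kg; the hinge is stiff (friction 0.62 N m), so the hatch stays where it is left
- hatch_hinge (a point): middle of the hinge line, level with the hatch's upper face (90 mm above the bench)
- ring (a joint): angle of the ring pull against the hatch, rad: 0 folded flat in its recess, 1.57 standing square to the hatch, stop at 1.6. Light friction, stays where it is left. A D-shaped bail 70 mm wide of 8 mm round steel; its pivot line is parallel to the hatch's hinge line, 98 mm from it and 6 mm below the hatch's upper face
- ring_bar (a point): middle of the ring pull's free bar, straight for 40 mm, parallel to the hinge, 49 mm from the ring's pivot; folded, it lies on the side away from the hatch's hinge, its axis 6 mm below the hatch's upper face. The recess is 80 mm wide (y), 24 mm deep, with 42 mm free in front of the bar and 41 mm between the bar and the pivot rod
- can1: blue capacitor can, 64 mm diameter, 105 mm tall, standing upright behind the cradle: leave it; origin at the centre of its underside
- can2: blue capacitor can, 64 mm diameter, 105 mm tall, standing upright behind the cradle: leave it; origin at the centre of its underside
Things that resemble listed ones, but are neither listed nor needed, are in the scene too. Leave any yellow look-alike of the bar2 alone.

How it is judged:
On the way, in this order (a step that is already met when the one before it is completed fails the run):
1. the ring pull stands up while the hatch is still shut (value of joint ring above 0.9 rad and value of joint hatch below 0.12 rad), for 0.1 s.
2. the hatch is lifted right up (value of joint hatch above 1.25 rad), for 0.2 s.
3. both lower Vs of the cradle hold a bar and a chock frame stands over them (((x of bar1 in the frame of cradle between -0.045 and 0.045 m and y of bar1 in the frame of cradle between -0.054 and -0.042 m and z of bar1 in the frame of cradle between 0.0392 and 0.0492 m and angle between the x axis of bar1 and the x axis of cradle, either way round below 0.1 rad) or (x of bar2 in the frame of cradle between -0.045 and 0.045 m and y of bar2 in the frame of cradle between -0.054 and -0.042 m and z of bar2 in the frame of cradle between 0.0392 and 0.0492 m and angle between the x axis of bar2 and the x axis of cradle, either way round below 0.1 rad) or (x of bar3 in the frame of cradle between -0.045 and 0.045 m and y of bar3 in the frame of cradle between -0.054 and -0.042 m and z of bar3 in the frame of cradle between 0.0392 and 0.0492 m and angle between the x axis of bar3 and the x axis of cradle, either way round below 0.1 rad) or (x of bar4 in the frame of cradle between -0.045 and 0.045 m and y of bar4 in the frame of cradle between -0.054 and -0.042 m and z of bar4 in the frame of cradle between 0.0392 and 0.0492 m and angle between the x axis of bar4 and the x axis of cradle, either way round below 0.1 rad)) and ((x of bar1 in the frame of cradle between -0.045 and 0.045 m and y of bar1 in the frame of cradle between 0.042 and 0.054 m and z of bar1 in the frame of cradle between 0.0392 and 0.0492 m and angle between the x axis of bar1 and the x axis of cradle, either way round below 0.1 rad) or (x of bar2 in the frame of cradle between -0.045 and 0.045 m and y of bar2 in the frame of cradle between 0.042 and 0.054 m and z of bar2 in the frame of cradle between 0.0392 and 0.0492 m and angle between the x axis of bar2 and the x axis of cradle, either way round below 0.1 rad) or (x of bar3 in the frame of cradle between -0.045 and 0.045 m and y of bar3 in the frame of cradle between 0.042 and 0.054 m and z of bar3 in the frame of cradle between 0.0392 and 0.0492 m and angle between the x axis of bar3 and the x axis of cradle, either way round below 0.1 rad) or (x of bar4 in the frame of cradle between -0.045 and 0.045 m and y of bar4 in the frame of cradle between 0.042 and 0.054 m and z of bar4 in the frame of cradle between 0.0392 and 0.0492 m and angle between the x axis of bar4 and the x axis of cradle, either way round below 0.1 rad)) and ((x of chock1 in the frame of cradle between -0.025 and 0.025 m and y of chock1 in the frame of cradle between -0.009 and 0.009 m and z of chock1 in the frame of cradle between 0.038 and 0.046 m and angle between the x axis of chock1 and the x axis of cradle, either way round below 0.13 rad and angle between chock1's own z axis and vertical below 0.06 rad) or (x of chock2 in the frame of cradle between -0.025 and 0.025 m and y of chock2 in the frame of cradle between -0.009 and 0.009 m and z of chock2 in the frame of cradle between 0.038 and 0.046 m and angle between the x axis of chock2 and the x axis of cradle, either way round below 0.13 rad and angle between chock2's own z axis and vertical below 0.06 rad))), for 0.3 s.
At the end, for the whole second after the job is handed in: Two bars in the lower Vs, the others in the Vs of the frame above (45 mm lengthwise, 6 mm sideways, 14 above; 5 mm in height); one chock frame flat on the cradle, one on top of it (25 mm, 9 mm, 16 above; 0.13 rad); hatch shut to 0.04 rad, ring down to 0.25 rad, all at rest (((x of bar1 in the frame of cradle between -0.045 and 0.045 m and y of bar1 in the frame of cradle between -0.054 and -0.042 m and z of bar1 in the frame of cradle between 0.0392 and 0.0492 m and angle between the x axis of bar1 and the x axis of cradle, either way round below 0.1 rad) or (x of bar2 in the frame of cradle between -0.045 and 0.045 m and y of bar2 in the frame of cradle between -0.054 and -0.042 m and z of bar2 in the frame of cradle between 0.0392 and 0.0492 m and angle between the x axis of bar2 and the x axis of cradle, either way round below 0.1 rad) or (x of bar3 in the frame of cradle between -0.045 and 0.045 m and y of bar3 in the frame of cradle between -0.054 and -0.042 m and z of bar3 in the frame of cradle between 0.0392 and 0.0492 m and angle between the x axis of bar3 and the x axis of cradle, either way round below 0.1 rad) or (x of bar4 in the frame of cradle between -0.045 and 0.045 m and y of bar4 in the frame of cradle between -0.054 and -0.042 m and z of bar4 in the frame of cradle between 0.0392 and 0.0492 m and angle between the x axis of bar4 and the x axis of cradle, either way round below 0.1 rad)) and ((x of bar1 in the frame of cradle between -0.045 and 0.045 m and y of bar1 in the frame of cradle between 0.042 and 0.054 m and z of bar1 in the frame of cradle between 0.0392 and 0.0492 m and angle between the x axis of bar1 and the x axis of cradle, either way round below 0.1 rad) or (x of bar2 in the frame of cradle between -0.045 and 0.045 m and y of bar2 in the frame of cradle between 0.042 and 0.054 m and z of bar2 in the frame of cradle between 0.0392 and 0.0492 m and angle between the x axis of bar2 and the x axis of cradle, either way round below 0.1 rad) or (x of bar3 in the frame of cradle between -0.045 and 0.045 m and y of bar3 in the frame of cradle between 0.042 and 0.054 m and z of bar3 in the frame of cradle between 0.0392 and 0.0492 m and angle between the x axis of bar3 and the x axis of cradle, either way round below 0.1 rad) or (x of bar4 in the frame of cradle between -0.045 and 0.045 m and y of bar4 in the frame of cradle between 0.042 and 0.054 m and z of bar4 in the frame of cradle between 0.0392 and 0.0492 m and angle between the x axis of bar4 and the x axis of cradle, either way round below 0.1 rad)) and ((x of bar1 in the frame of cradle between -0.045 and 0.045 m and y of bar1 in the frame of cradle between -0.054 and -0.042 m and z of bar1 in the frame of cradle between 0.0392 and 0.0492 m and angle between the x axis of bar1 and the x axis of cradle, either way round below 0.1 rad) or (x of bar1 in the frame of cradle between -0.045 and 0.045 m and y of bar1 in the frame of cradle between -0.062 and -0.034 m and z of bar1 in the frame of cradle between 0.0862 and 0.0962 m and angle between the x axis of bar1 and the x axis of cradle, either way round below 0.1 rad) or (x of bar1 in the frame of cradle between -0.045 and 0.045 m and y of bar1 in the frame of cradle between 0.042 and 0.054 m and z of bar1 in the frame of cradle between 0.0392 and 0.0492 m and angle between the x axis of bar1 and the x axis of cradle, either way round below 0.1 rad) or (x of bar1 in the frame of cradle between -0.045 and 0.045 m and y of bar1 in the frame of cradle between 0.034 and 0.062 m and z of bar1 in the frame of cradle between 0.0862 and 0.0962 m and angle between the x axis of bar1 and the x axis of cradle, either way round below 0.1 rad)) and ((x of bar2 in the frame of cradle between -0.045 and 0.045 m and y of bar2 in the frame of cradle between -0.054 and -0.042 m and z of bar2 in the frame of cradle between 0.0392 and 0.0492 m and angle between the x axis of bar2 and the x axis of cradle, either way round below 0.1 rad) or (x of bar2 in the frame of cradle between -0.045 and 0.045 m and y of bar2 in the frame of cradle between -0.062 and -0.034 m and z of bar2 in the frame of cradle between 0.0862 and 0.0962 m and angle between the x axis of bar2 and the x axis of cradle, either way round below 0.1 rad) or (x of bar2 in the frame of cradle between -0.045 and 0.045 m and y of bar2 in the frame of cradle between 0.042 and 0.054 m and z of bar2 in the frame of cradle between 0.0392 and 0.0492 m and angle between the x axis of bar2 and the x axis of cradle, either way round below 0.1 rad) or (x of bar2 in the frame of cradle between -0.045 and 0.045 m and y of bar2 in the frame of cradle between 0.034 and 0.062 m and z of bar2 in the frame of cradle between 0.0862 and 0.0962 m and angle between the x axis of bar2 and the x axis of cradle, either way round below 0.1 rad)) and ((x of bar3 in the frame of cradle between -0.045 and 0.045 m and y of bar3 in the frame of cradle between -0.054 and -0.042 m and z of bar3 in the frame of cradle between 0.0392 and 0.0492 m and angle between the x axis of bar3 and the x axis of cradle, either way round below 0.1 rad) or (x of bar3 in the frame of cradle between -0.045 and 0.045 m and y of bar3 in the frame of cradle between -0.062 and -0.034 m and z of bar3 in the frame of cradle between 0.0862 and 0.0962 m and angle between the x axis of bar3 and the x axis of cradle, either way round below 0.1 rad) or (x of bar3 in the frame of cradle between -0.045 and 0.045 m and y of bar3 in the frame of cradle between 0.042 and 0.054 m and z of bar3 in the frame of cradle between 0.0392 and 0.0492 m and angle between the x axis of bar3 and the x axis of cradle, either way round below 0.1 rad) or (x of bar3 in the frame of cradle between -0.045 and 0.045 m and y of bar3 in the frame of cradle between 0.034 and 0.062 m and z of bar3 in the frame of cradle between 0.0862 and 0.0962 m and angle between the x axis of bar3 and the x axis of cradle, either way round below 0.1 rad)) and ((x of bar4 in the frame of cradle between -0.045 and 0.045 m and y of bar4 in the frame of cradle between -0.054 and -0.042 m and z of bar4 in the frame of cradle between 0.0392 and 0.0492 m and angle between the x axis of bar4 and the x axis of cradle, either way round below 0.1 rad) or (x of bar4 in the frame of cradle between -0.045 and 0.045 m and y of bar4 in the frame of cradle between -0.062 and -0.034 m and z of bar4 in the frame of cradle between 0.0862 and 0.0962 m and angle between the x axis of bar4 and the x axis of cradle, either way round below 0.1 rad) or (x of bar4 in the frame of cradle between -0.045 and 0.045 m and y of bar4 in the frame of cradle between 0.042 and 0.054 m and z of bar4 in the frame of cradle between 0.0392 and 0.0492 m and angle between the x axis of bar4 and the x axis of cradle, either way round below 0.1 rad) or (x of bar4 in the frame of cradle between -0.045 and 0.045 m and y of bar4 in the frame of cradle between 0.034 and 0.062 m and z of bar4 in the frame of cradle between 0.0862 and 0.0962 m and angle between the x axis of bar4 and the x axis of cradle, either way round below 0.1 rad)) and (((x of chock1 in the frame of cradle between -0.025 and 0.025 m and y of chock1 in the frame of cradle between -0.009 and 0.009 m and z of chock1 in the frame of cradle between 0.038 and 0.046 m and angle between the x axis of chock1 and the x axis of cradle, either way round below 0.13 rad and angle between chock1's own z axis and vertical below 0.06 rad) and (x of chock2 in the frame of cradle between -0.025 and 0.025 m and y of chock2 in the frame of cradle between -0.016 and 0.016 m and z of chock2 in the frame of cradle between 0.085 and 0.093 m and angle between the x axis of chock2 and the x axis of cradle, either way round below 0.13 rad and angle between chock2's own z axis and vertical below 0.06 rad)) or ((x of chock2 in the frame of cradle between -0.025 and 0.025 m and y of chock2 in the frame of cradle between -0.009 and 0.009 m and z of chock2 in the frame of cradle between 0.038 and 0.046 m and angle between the x axis of chock2 and the x axis of cradle, either way round below 0.13 rad and angle between chock2's own z axis and vertical below 0.06 rad) and (x of chock1 in the frame of cradle between -0.025 and 0.025 m and y of chock1 in the frame of cradle between -0.016 and 0.016 m and z of chock1 in the frame of cradle between 0.085 and 0.093 m and angle between the x axis of chock1 and the x axis of cradle, either way round below 0.13 rad and angle between chock1's own z axis and vertical below 0.06 rad))) and value of joint hatch below 0.04 rad and value of joint ring below 0.25 rad and linear speed of each of bar1, bar2, bar3, bar4, chock1, chock2 below 0.02 m/s); the robot touches nothing.
It fails at once if a blue capacitor can is knocked over (angle between any of can1, can2's own z axis and vertical above 0.6 rad).
It fails at once if a blue can is pushed more than 6 cm from its place (distance of any of can1, can2 from where it was at the start of the episode above 0.06 m).
Of bar1, bar2, bar3, bar4 only 3 to 4 are there at a start; the rules pass over those that are not, and their reading is None.
At some moment in a run one of bar1, bar2, bar3, bar4 may be knocked a few centimetres aside while the robot is not near it.
Once in a run the grip may slacken for a moment while it holds something.
It also fails if it takes over 210 s, if anything falls off the work surface, if the arm or the gripper's body presses on something with over 40 N, if the wrist force passes 120 N, or if a joint passes its speed limit or range.

## Robot

A 6-joint arm with a two-finger parallel gripper is mounted at the origin on the work surface. World frame = base frame: x ahead of the robot, y to its left, z up, the work surface at z = 0. Lengths are in m, angles in rad, forces in N, time in s.
With the tool pointing down it reaches from about 0.3 to 0.95 m from the base axis. Payload 3.1 kg.
Tool frame: the origin (TCP) lies midway between the tips of the shut fingers; the grasp point (between the pads) lies 19 mm behind it; z points along the fingers, y is the direction in which the jaws open and shut (so a half turn about z gives the same grasp; the last joint's range is limited). The gripper opens to 85 mm and grips with 20 to 120 N. Pads are 22 mm wide; open, the fingers measure 114 mm over their backs; the gripper's body (76 mm by 85 mm) begins 54 mm behind the grasp point. The pads swing forward as they close: fully open they stand 13 mm farther back than shut.
Start: joints at [1.059, 0.308, 1.634, -0, 1.2, -0.07], TCP at [0.267, 0.565, 0.231] pointing down, gripper open.
Joint ranges: [-3.06, 3.06], [-0.79, 1.96], [0.05, 2.63], [-1.19, 4.34], [0.05, 2.64], [-2.94, 2.94]. Speed limits (rad/s): [2.79, 2.79, 3.14, 3.14, 3.14, 3.14].

## Interface

Orientations are given as a unit quaternion [x, y, z, w].
In Python, from workcell import robot gives the robot as it stands.
- The arm moves only by the shell command python3 -m pendant 'ROWS'. ROWS is JSON, a list of rows, each an object with "linear": the shift along the tool's x, y, z in m, a list of three; "turn": the turn about the tool's z in rad; "gripper": the finger opening in m, from 0 to 0.0854. In form: [{"linear": [x, y, z], "turn": turn, "gripper": gripper}, ...]. A call has 1 to 20 rows; each row is the pose to reach, as a shift and turn from the pose measured when the call began, along the tool's axes at that moment; what a row does not reach only later rows make up. A row lasts 1/10 s, in which the tool goes at most 50 mm and 8.59 degrees, less where a joint would pass 70% of its speed; a pose out of reach is approached as far as the arm can. A call with a gripper value outside its range is refused whole. The fingers move at their own pace and stop on an object; the grip force is fixed at half the most. Time passes only in rows, so rows that repeat a pose let the fingers close. It gives the time, the measured TCP pose, the force and the opening at its end, in the units of the state.
- robot.sense(): the state, without advancing time (a new reading comes with each control period).
- robot.grab_frame(name): name is "scene" or "top"; returns a dict with "img" (384x512x3 uint8, red, green, blue), "fx", "fy", "cx", "cy" (pixels), "k1" (the pictures are not rectified: a ray, as slopes to the right and down, at radius r is drawn at 1 + k1 r^2 times it, then the intrinsics apply), "origin" and "attitude" of the camera in the world. Camera axes: x right, y up, looking along -z (the intrinsics and any distortion apply to the point x, -y, -z); pixel columns grow to the right and rows downward; lengths in m; the calibration is good to about 2 mm. A picture is of the moment at which its call begins. There is no depth.
- robot.close_job(): hands the job in, once; it reports no verdict.
The state is a dict: "clock": time; "joints": joint angles; "dq": joint speeds; "tau": joint torques, N m; "position": TCP position; "eef_rot": TCP orientation; "force": force on the tool from outside, world axes, zero at the start; "ft_torque": the same for the moment, N m; "gripper_width": finger opening in m.
Only numpy, scipy, OpenCV 4.12 (cv2) and the standard library are available. Lean on these libraries where they do the work, as an engineer would, in place of code of your own. Each camera call takes 0.05 s, during which the arm holds its last target. There are 200 camera calls.

## Working session

There is one attempt and no reset: what is moved stays moved. The work goes in short steps, Python scripts to look and compute and a shell command to move; the robot and the scene stay as the last step left them, time stands still between calls to the robot, and variables do not carry over. Pictures are saved under pics/ and viewed, about 12 in all and at most 16, crops included, and the job is handed in when it is done.

```bash
ls; mkdir -p pics; cat > h.py <<'E'
import numpy as np, cv2
from workcell import robot
from scipy.spatial.transform import Rotation as R
def grab(n,save=None):
    f=robot.grab_frame(n)
    if save: cv2.imwrite('pics/'+save,f['img'][:,:,::-1])
    return f
def Rm(f):
    a=np.array(f['attitude'],float)
    return R.from_quat(a).as_matrix() if a.size==4 else a.reshape(3,3)
def ray(f,u,v):
    K=np.array([[f['fx'],0,f['cx']],[0,f['fy'],f['cy']],[0,0,1]])
    p=cv2.undistortPoints(np.array([[[u,v]]],float),K,np.array([f['k1'],0,0,0,0.]))[0,0]
    d=Rm(f)@np.array([p[0],-p[1],-1]); return np.array(f['origin']),d
def onz(f,u,v,z):
    o,d=ray(f,u,v); return o+d*(z-o[2])/d[2]
def proj(f,P):
    c=Rm(f).T@(np.array(P)-np.array(f['origin'])); x,y=c[0]/-c[2],-c[1]/-c[2]
    s=1+f['k1']*(x*x+y*y); return np.array([f['fx']*x*s+f['cx'],f['fy']*y*s+f['cy']])
def tri(f,a,g,b):
    o1,d1=ray(f,*a); o2,d2=ray(g,*b)
    A=np.stack([d1,-d2],1); t=np.linalg.lstsq(A,o2-o1,rcond=None)[0]
    return (o1+d1*t[0]+o2+d2*t[1])/2
def delta(P,yaw=None):
    s=robot.sense(); M=R.from_quat(s['eef_rot']).as_matrix()
    return M.T@(np.array(P)-np.array(s['position']))
E
python3 - <<'E'
from h import *
for n in('scene','top'):
    f=grab(n,n+'0.png'); print({k:v for k,v in f.items() if k!='img'})
    np.save(n+'0.npy',f,allow_pickle=True)
print(robot.sense())
E
```

```text
pics
{'fx': 354.21728999344856, 'fy': 354.21728999344856, 'cx': 252.17516746548128, 'cy': 192.723619738581, 'k1': -0.08119657613802345, 'origin': array([ 1.16199614, -0.10970577,  1.00999214]), 'attitude': array([0.22575232, 0.19032959, 0.62564012, 0.72206993])}
{'fx': 458.1823126628642, 'fy': 458.1823126628642, 'cx': 262.56410923839246, 'cy': 189.62390378198987, 'k1': 0.02833743344859953, 'origin': array([ 0.49140538, -0.00514816,  1.24472911]), 'attitude': array([-0.02405011,  0.01212916,  0.7117138 , -0.70195295])}
{'clock': 0.1, 'joints': array([ 1.05930583e+00,  3.08941323e-01,  1.63505862e+00, -5.50488230e-06,
        1.19968735e+00, -6.97476371e-02]), 'dq': array([ 0.00047388, -0.0015259 , -0.00112933, -0.00104665, -0.00077154,
        0.00107593]), 'tau': array([-2.79418109e-04, -4.16411269e+01, -2.77643108e+01, -6.60557748e-05,
        4.25230057e-03, -9.83912344e-06]), 'position': array([0.26688611, 0.56433093, 0.23014764]), 'eef_rot': array([ 2.19078869e-01,  9.75706591e-01, -1.00413598e-03, -2.97647877e-04]), 'force': array([-0.78136986, -0.68677676, -0.20969211]), 'ft_torque': array([ 0.01859761,  0.01399718, -0.00637461]), 'gripper_width': 0.0853654618056068}
```

View pics/scene0.png

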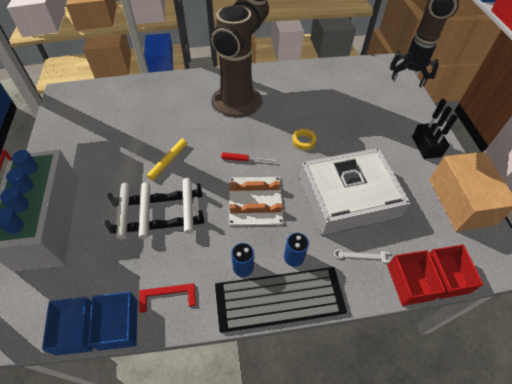

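View pics/top0.png

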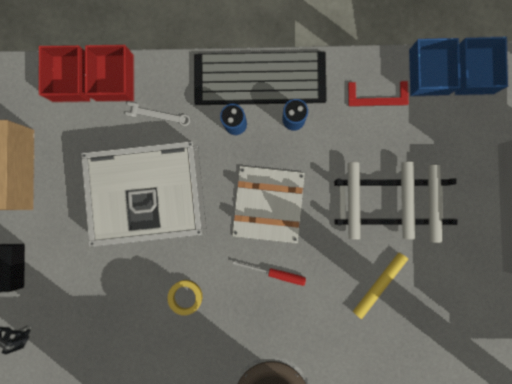

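Three bars lie on the stand at top px (354,200), (408,200), (435,203). The pit is on the left at (142,193), with the hatch hinge strips at its +x edge (row 152) and the ring near (143,203). The cradle is at (269,204) and the cans at (233,119) and (295,113). 

Possible look-alikes: the yellow bar (381,285) is a decoy, as are the yellow torus (185,298) and the red handle (378,98). The ring pull is the bail in the dark recess of the hatch (143,203). I'll check it in a crop.

```bash
python3 - <<'E'
from h import *
f=np.load('top0.npy',allow_pickle=True).item(); g=np.load('scene0.npy',allow_pickle=True).item()
a=f['img'][135:250,75:205,::-1]; b=f['img'][160:250,225:310,::-1]; c=g['img'][140:235,295:415,::-1]
A=cv2.resize(a,None,fx=4,fy=4,interpolation=cv2.INTER_CUBIC)[:460,:520]
B=cv2.resize(c,(280,222),interpolation=cv2.INTER_CUBIC);C=cv2.resize(b,(280,238),interpolation=cv2.INTER_CUBIC)
cv2.imwrite('pics/crop1.png',np.hstack([A,np.vstack([B,C])]))
hsv=cv2.cvtColor(f['img'],cv2.COLOR_RGB2HSV)
def comps(m,mn,z,f=f):
    n,l,s,ce=cv2.connectedComponentsWithStats(m.astype(np.uint8))
    for i in range(1,n):
        if s[i,4]>mn:
            ys,xs=np.where(l==i); (cx,cy),wh,an=cv2.minAreaRect(np.stack([xs,ys],1).astype(np.float32))
            bx=cv2.boxPoints(((cx,cy),wh,an)); print(s[i,4],np.round(ce[i],1),np.round(wh,1),round(an,1),'world',onz(f,*ce[i],z).round(4),[onz(f,*p,z)[:2].round(3).tolist() for p in bx])
H,S,V=cv2.split(hsv)
sub=np.zeros_like(H,bool); sub[170:240,230:310]=1
print('brown');comps((H<20)&(S>90)&(V>70)&sub,50,.042)
sub[:]=0; sub[150:250,320:470]=1
print('bars');comps((S<50)&(V>165)&sub,200,.036)
sub[:]=0; sub[135:250,70:210]=1
print('pit');comps((S<60)&(V>150)&sub,500,.09)
print('recess');comps((V<90)&sub,100,.09)
E
```

```text
brown
351 [269.1 186.8] [63.7  6. ] 6.0 world [ 0.5602 -0.0025  0.042 ] [[0.562, 0.081], [0.578, 0.079], [0.558, -0.088], [0.542, -0.086]]
340 [265.9 220.8] [64.5  5.5] 6.0 world [0.4714 0.007  0.042 ] [[0.474, 0.091], [0.489, 0.09], [0.469, -0.078], [0.455, -0.076]]
bars
394 [356.1 201.6] [75.  5.] 90.0 world [ 0.5186 -0.2304  0.036 ] [[0.62, -0.227], [0.62, -0.24], [0.423, -0.236], [0.423, -0.223]]
312 [410.6 202.1] [76.  4.] 90.0 world [ 0.5153 -0.372   0.036 ] [[0.621, -0.371], [0.62, -0.381], [0.422, -0.375], [0.422, -0.365]]
pit
6768 [138.4 191.6] [ 80.7 105.9] 84.0 world [0.5502 0.3283 0.09  ] [[0.635, 0.474], [0.659, 0.206], [0.456, 0.186], [0.432, 0.451]]
recess
2372 [101.3 160.8] [118.  94.] 0.0 world [0.6297 0.4224 0.09  ] [[0.458, 0.5], [0.697, 0.502], [0.692, 0.202], [0.454, 0.203]]
556 [142.2 218.5] [39.  30.6] 84.6 world [0.4821 0.3184 0.09  ] [[0.552, 0.361], [0.558, 0.284], [0.46, 0.275], [0.454, 0.352]]
290 [142.5 201. ] [15.  20.2] 83.7 world [0.5262 0.3177 0.09  ] [[0.542, 0.345], [0.547, 0.294], [0.509, 0.29], [0.505, 0.341]]
```

View pics/crop1.png

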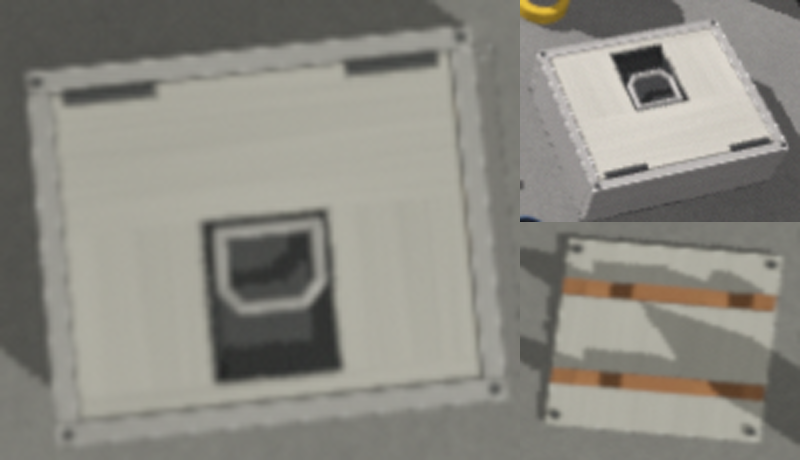

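The crop confirms the ring: the pivot end is at crop (270,225) and the free bar at (276,304), on the side away from the hinge. Next I'll work out the pit, ring, cradle and bar positions.

```bash
python3 - <<'E'
from h import *
f=np.load('top0.npy',allow_pickle=True).item(); g=np.load('scene0.npy',allow_pickle=True).item()
t=lambda x,y:(75+x/4-.4,135+y/4-.4)
s=lambda x,y:(295+(x-520)/2.333-.3,140+y/2.337-.3)
c=lambda x,y:(225+(x-520)/3.294-.3,160+(y-222)/2.644-.3)
for n,p in dict(bar=(276,304),piv=(270,225)).items(): print(n,onz(f,*t(*p),.084).round(4))
print('bar scene',onz(g,*s(655,73),.084).round(4))
for n,p in dict(TL=(36,82),TR=(461,36),BR=(495,389),BL=(67,436)).items(): print(n,onz(f,*t(*p),.09).round(4))
print('scene screws',[onz(g,*s(*p),.09)[:2].round(4) for p in((545,55),(714,22),(785,146),(598,187))])
Q=[onz(f,*c(*p),.010)[:2] for p in((577,247),(771,264),(749,430),(554,413))]; print('cradle',np.round(Q,4),np.mean(Q,0))
# scene: stand, bars, cradle
hsv=cv2.cvtColor(g['img'],cv2.COLOR_RGB2HSV);H,S,V=cv2.split(hsv)
for nm,m,z,box in(('brown',(H<20)&(S>90)&(V>70),.042,(225,165,285,225)),('bars',(S<50)&(V>165),.045,(105,160,210,250))):
    k=np.zeros_like(m);k[box[1]:box[3],box[0]:box[2]]=1
    n,l,st,ce=cv2.connectedComponentsWithStats((m&k).astype(np.uint8))
    for i in range(1,n):
        if st[i,4]>60: print(nm,st[i,4],ce[i].round(1),onz(g,*ce[i],z).round(4))
E
```

```text
bar [0.502  0.3166 0.084 ]
piv [0.5522 0.3205 0.084 ]
bar scene [0.4965 0.3335 0.084 ]
TL [0.6449 0.4673 0.09  ]
TR [0.6704 0.1972 0.09  ]
BR [0.4466 0.1769 0.09  ]
BL [0.421  0.4462 0.09  ]
scene screws [array([0.4475, 0.1821]), array([0.4197, 0.4495]), array([0.6453, 0.4704]), array([0.6701, 0.2002])]
cradle [[ 0.6111  0.0702]
 [ 0.5912 -0.0887]
 [ 0.4228 -0.0678]
 [ 0.442   0.0908]] [0.51676736 0.00110921]
brown 392 [254.9 185.7] [0.4814 0.0066 0.042 ]
brown 418 [255.4 208. ] [ 0.569  -0.0052  0.042 ]
bars 322 [185.6 203.1] [ 0.521  -0.2263  0.045 ]
bars 182 [121.9 204.7] [ 0.498  -0.4333  0.045 ]
bars 297 [142.4 208. ] [ 0.5202 -0.3657  0.045 ]
```

```bash
cat >> h.py <<'E'
def plan(P,psi=None):
    s=robot.sense(); M=R.from_quat(s['eef_rot']).as_matrix(); cur=np.arctan2(M[1,1],M[0,1])
    d=M.T@(np.array(P)-np.array(s['position'])); t=0 if psi is None else -((psi-cur+np.pi)%(2*np.pi)-np.pi)
    print('t',round(s['clock'],2),'pos',np.round(s['position'],4),'psi',round(cur,4),'w',round(s['gripper_width'],4),'F',np.round(s['force'],1),'-> linear',d.round(4),'turn',round(t,4))
E
python3 -c "
from h import *
plan([.502,.3195,.15],.094)"
```

```text
t 0.1 pos [0.2669 0.5643 0.2301] psi 1.1291 w 0.0854 F [-0.8 -0.7 -0.2] -> linear [-0.3172 -0.1206  0.0804] turn 1.0351
```

```bash
python3 -m pendant '[{"linear":[-0.1,-0.04,0],"turn":0.35,"gripper":0.05},{"linear":[-0.2,-0.08,0],"turn":0.7,"gripper":0.05},{"linear":[-0.317,-0.121,0.03],"turn":1.035,"gripper":0.05},{"linear":[-0.317,-0.121,0.05],"turn":1.035,"gripper":0.05},{"linear":[-0.317,-0.121,0.07],"turn":1.035,"gripper":0.05},{"linear":[-0.317,-0.121,0.08],"turn":1.035,"gripper":0.05},{"linear":[-0.317,-0.121,0.08],"turn":1.035,"gripper":0.05},{"linear":[-0.317,-0.121,0.08],"turn":1.035,"gripper":0.05},{"linear":[-0.317,-0.121,0.08],"turn":1.035,"gripper":0.05},{"linear":[-0.317,-0.121,0.08],"turn":1.035,"gripper":0.05},{"linear":[-0.317,-0.121,0.08],"turn":1.035,"gripper":0.05},{"linear":[-0.317,-0.121,0.08],"turn":1.035,"gripper":0.05}]'
python3 - <<'E'
from h import *
plan([.502,.3195,.068],.094)
g=grab('scene'); f=grab('top')
a=cv2.resize(g['img'][120:220,300:400,::-1],(400,400),interpolation=2);b=cv2.resize(f['img'][150:250,90:190,::-1],(400,400),interpolation=2)
cv2.imwrite('pics/c2.png',np.hstack([a,b]))
E
```

```text
clock: 1.3
position: [0.5012, 0.3208, 0.1513]
eef_rot: [0.672, 0.74, -0.0, 0.0]
force: [0.1, 0.3, 0.8]
gripper_width: 0.05
t 1.3 pos [0.5012 0.3208 0.1513] psi 0.0964 w 0.05 F [0.1 0.3 0.8] -> linear [-0.0013  0.0007  0.0833] turn 0.0024
```

View pics/c2.png

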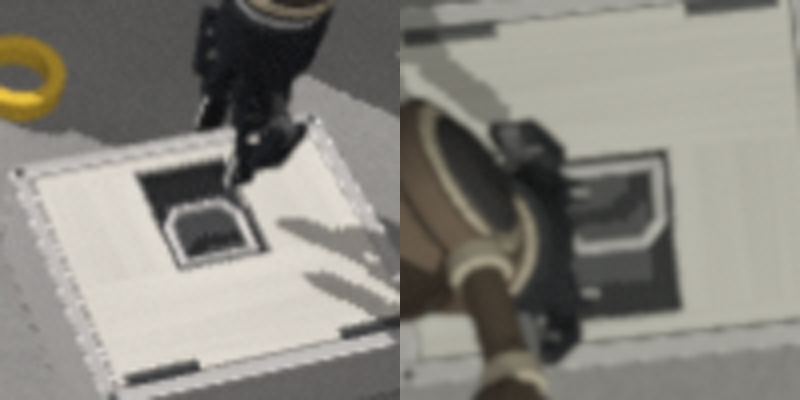

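```bash
python3 -m pendant '[{"linear":[-0.001,0.001,0.03],"turn":0,"gripper":0.05},{"linear":[-0.001,0.001,0.055],"turn":0,"gripper":0.05},{"linear":[-0.001,0.001,0.07],"turn":0,"gripper":0.05},{"linear":[-0.001,0.001,0.079],"turn":0,"gripper":0.05},{"linear":[-0.001,0.001,0.079],"turn":0,"gripper":0.05},{"linear":[-0.001,0.001,0.079],"turn":0,"gripper":0.03},{"linear":[-0.001,0.001,0.079],"turn":0,"gripper":0.015},{"linear":[-0.001,0.001,0.079],"turn":0,"gripper":0.0},{"linear":[-0.001,0.001,0.079],"turn":0,"gripper":0.0},{"linear":[-0.001,0.001,0.079],"turn":0,"gripper":0.0},{"linear":[-0.001,0.001,0.079],"turn":0,"gripper":0.0}]'
```

```text
clock: 2.5
position: [0.5018, 0.3197, 0.0724]
eef_rot: [0.672, 0.74, -0.001, -0.0]
force: [-3.5, 2.1, 3.3]
gripper_width: 0.0057
```

```bash
python3 -m pendant '[{"linear":[0,0.001,-0.0097],"turn":0,"gripper":0},{"linear":[0,0.004,-0.019],"turn":0,"gripper":0},{"linear":[0,0.0086,-0.0277],"turn":0,"gripper":0},{"linear":[0,0.015,-0.035],"turn":0,"gripper":0},{"linear":[0,0.0225,-0.041],"turn":0,"gripper":0},{"linear":[0,0.031,-0.0457],"turn":0,"gripper":0},{"linear":[0,0.0407,-0.0483],"turn":0,"gripper":0},{"linear":[0,0.0407,-0.0483],"turn":0,"gripper":0},{"linear":[0,0.0407,-0.0483],"turn":0,"gripper":0}]'
python3 - <<'E'
from h import *
plan([.5,.3,.1])
g=grab('scene'); f=grab('top')
a=cv2.resize(g['img'][120:220,300:400,::-1],(400,400),interpolation=2);b=cv2.resize(f['img'][150:250,90:190,::-1],(400,400),interpolation=2)
cv2.imwrite('pics/c3.png',np.hstack([a,b]))
E
```

```text
clock: 3.4
position: [0.5441, 0.3237, 0.1233]
eef_rot: [0.672, 0.74, 0.0, 0.001]
force: [-3.4, -0.8, 6.5]
gripper_width: 0.0051
t 3.4 pos [0.5441 0.3237 0.1233] psi 0.0957 w 0.0051 F [-3.4 -0.8  6.5] -> linear [-0.0194 -0.0462  0.0232] turn 0
```

View pics/c3.png

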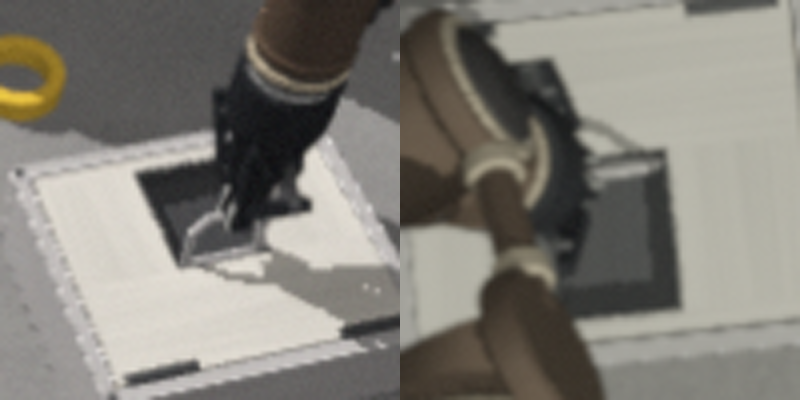

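```bash
python3 -m pendant '[{"linear":[0,0.0047,-0.0104],"turn":0,"gripper":0},{"linear":[0,0.0105,-0.0203],"turn":0,"gripper":0},{"linear":[0,0.0173,-0.0295],"turn":0,"gripper":0},{"linear":[0,0.0249,-0.0381],"turn":0,"gripper":0},{"linear":[0,0.0333,-0.0458],"turn":0,"gripper":0},{"linear":[0,0.0425,-0.0526],"turn":0,"gripper":0},{"linear":[0,0.0523,-0.0585],"turn":0,"gripper":0},{"linear":[0,0.0626,-0.0634],"turn":0,"gripper":0},{"linear":[0,0.0734,-0.0673],"turn":0,"gripper":0},{"linear":[0,0.0845,-0.07],"turn":0,"gripper":0},{"linear":[0,0.0958,-0.0716],"turn":0,"gripper":0},{"linear":[0,0.1072,-0.0721],"turn":0,"gripper":0},{"linear":[0,0.1187,-0.0714],"turn":0,"gripper":0},{"linear":[0,0.13,-0.0697],"turn":0,"gripper":0},{"linear":[0,0.1355,-0.0683],"turn":0,"gripper":0},{"linear":[0,0.1355,-0.0683],"turn":0,"gripper":0},{"linear":[0,0.1355,-0.0683],"turn":0,"gripper":0}]'
python3 - <<'E'
from h import *
plan([.5,.3,.1])
g=grab('scene'); f=grab('top')
a=cv2.resize(g['img'][90:230,290:430,::-1],(400,400),interpolation=2);b=cv2.resize(f['img'][110:250,70:210,::-1],(400,400),interpolation=2)
cv2.imwrite('pics/c4.png',np.hstack([a,b]))
E
```

```text
clock: 5.2
position: [0.6724, 0.3355, 0.19]
eef_rot: [0.673, 0.74, -0.007, -0.004]
force: [-11.9, -0.2, -1.0]
gripper_width: 0.0047
t 5.2 pos [0.6724 0.3355 0.19  ] psi 0.0953 w 0.0047 F [-11.9  -0.2  -1. ] -> linear [-0.0186 -0.1735  0.093 ] turn 0
```

View pics/c4.png

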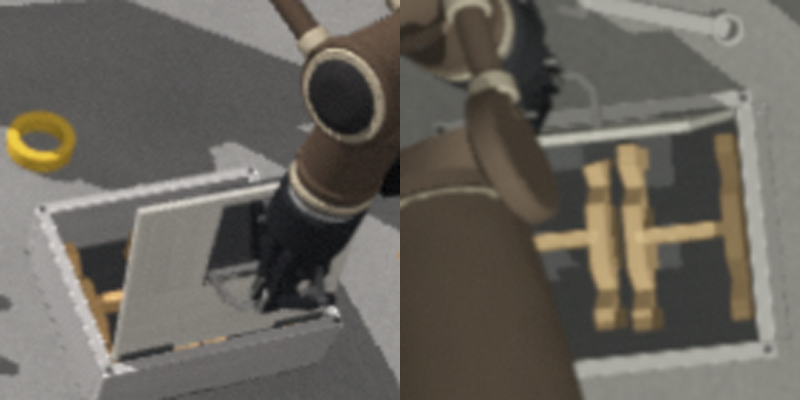

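```bash
python3 -m pendant '[{"linear":[0,0,0],"turn":0,"gripper":0.03},{"linear":[0,0,0],"turn":0,"gripper":0.03},{"linear":[0,0,0],"turn":0,"gripper":0.03},{"linear":[0,0,-0.03],"turn":0,"gripper":0.03},{"linear":[0,0,-0.08],"turn":0,"gripper":0.03},{"linear":[0,0,-0.13],"turn":0,"gripper":0.0},{"linear":[0,0,-0.15],"turn":0,"gripper":0.0},{"linear":[-0.03,-0.04,-0.15],"turn":0,"gripper":0},{"linear":[-0.06,-0.08,-0.15],"turn":0,"gripper":0},{"linear":[-0.074,-0.12,-0.15],"turn":0,"gripper":0},{"linear":[-0.074,-0.12,-0.14],"turn":0,"gripper":0},{"linear":[-0.074,-0.12,-0.1],"turn":0,"gripper":0},{"linear":[-0.074,-0.12,-0.06],"turn":0,"gripper":0},{"linear":[-0.074,-0.12,-0.05],"turn":0,"gripper":0},{"linear":[-0.074,-0.11,-0.05],"turn":0,"gripper":0}]'
python3 -c "
from h import *
plan([.6556,.253,.24])"
```

```text
clock: 6.8
position: [0.57, 0.2513, 0.2406]
eef_rot: [0.672, 0.74, -0.009, -0.005]
force: [-0.8, 0.8, 0.4]
gripper_width: 0.0002
t 6.8 pos [0.57   0.2513 0.2406] psi 0.0956 w 0.0002 F [-0.8  0.8  0.4] -> linear [-0.0065  0.0853 -0.0011] turn 0
```

```bash
python3 -m pendant '[{"linear":[0,0.015,0],"turn":0,"gripper":0},{"linear":[0,0.03,0],"turn":0,"gripper":0},{"linear":[0,0.04,0],"turn":0,"gripper":0},{"linear":[0,0.05,0],"turn":0,"gripper":0},{"linear":[0,0.06,0],"turn":0,"gripper":0},{"linear":[0,0.07,0],"turn":0,"gripper":0},{"linear":[0,0.08,0],"turn":0,"gripper":0},{"linear":[0,0.088,0],"turn":0,"gripper":0},{"linear":[0,0.088,0],"turn":0,"gripper":0},{"linear":[0,0.06,0],"turn":0,"gripper":0},{"linear":[0,0.02,0],"turn":0,"gripper":0},{"linear":[0,-0.03,-0.03],"turn":0,"gripper":0},{"linear":[0,-0.06,-0.06],"turn":0,"gripper":0},{"linear":[0,-0.06,-0.06],"turn":0,"gripper":0}]'
python3 -c "
from h import *
plan([.39,.0,.3],-1.69)"
```

```text
clock: 8.2
position: [0.51, 0.2465, 0.3061]
eef_rot: [0.672, 0.741, -0.006, -0.004]
force: [0.5, 0.2, 0.6]
gripper_width: 0.0004
t 8.2 pos [0.51   0.2465 0.3061] psi 0.0972 w 0.0004 F [0.5 0.2 0.6] -> linear [-0.2337 -0.1432  0.0089] turn 1.7872
```

```bash
python3 - <<'E'
from h import *
f=grab('top');g=grab('scene');np.save('top1.npy',f);np.save('scene1.npy',g)
a=cv2.resize(f['img'][150:255,325:465,::-1],(560,420),interpolation=2)
S=f['img'].min(2).astype(int); sub=f['img'][150:255,325:465]
for v in (170,180,200,212,232): print(v,sub[v-150,15:125,1].tolist()[::1])
cv2.imwrite('pics/c5.png',np.hstack([a,cv2.resize(g['img'][160:255,100:215,::-1],(240,200),interpolation=2).repeat(1,0)[:420] if 0 else cv2.copyMakeBorder(cv2.resize(g['img'][160:255,100:215,::-1],(240,200),interpolation=2),0,220,0,0,0)]))
E
```

```text
170 [91, 91, 91, 90, 103, 123, 129, 118, 106, 111, 121, 137, 152, 167, 179, 186, 190, 191, 185, 161, 140, 134, 136, 137, 137, 136, 134, 133, 133, 134, 135, 135, 134, 134, 130, 127, 121, 118, 116, 116, 105, 95, 91, 90, 89, 91, 90, 91, 92, 89, 89, 91, 92, 92, 92, 100, 120, 131, 133, 127, 118, 106, 103, 110, 122, 134, 149, 162, 175, 183, 188, 188, 176, 146, 105, 87, 88, 87, 89, 89, 91, 90, 92, 92, 90, 89, 87, 88, 91, 99, 107, 117, 129, 144, 157, 168, 164, 139, 125, 115, 103, 95, 91, 91, 91, 93, 94, 92, 90, 91]
180 [39, 39, 42, 39, 36, 37, 39, 61, 92, 109, 121, 136, 152, 167, 178, 186, 189, 191, 183, 137, 76, 45, 40, 40, 38, 35, 37, 37, 38, 38, 40, 43, 44, 44, 44, 45, 44, 44, 44, 39, 41, 40, 41, 41, 41, 39, 40, 38, 36, 36, 35, 37, 36, 37, 38, 37, 33, 28, 27, 31, 44, 74, 95, 107, 120, 134, 147, 161, 173, 182, 188, 190, 185, 155, 88, 38, 36, 35, 32, 32, 31, 33, 30, 29, 29, 28, 32, 45, 70, 95, 105, 115, 126, 141, 156, 169, 176, 168, 139, 114, 89, 51, 30, 30, 26, 26, 25, 22, 23, 20]
200 [118, 131, 134, 132, 132, 134, 134, 129, 113, 109, 121, 136, 152, 167, 178, 185, 190, 192, 187, 167, 145, 
[... 740 characters left out ...]
, 170, 134, 101, 93, 91, 93, 92, 92, 93, 93, 91, 90, 90, 90, 90, 91, 93, 102, 112, 123, 138, 154, 166, 177, 178, 163, 135, 121, 119, 116, 101, 93, 94, 94, 93, 93, 92]
232 [134, 133, 132, 133, 133, 135, 137, 131, 116, 112, 121, 137, 154, 169, 179, 188, 193, 194, 193, 183, 157, 137, 134, 133, 132, 133, 132, 134, 134, 134, 133, 134, 134, 135, 135, 134, 136, 136, 135, 134, 131, 131, 132, 133, 133, 132, 132, 134, 134, 133, 132, 132, 133, 134, 134, 132, 133, 134, 136, 136, 135, 130, 118, 109, 115, 129, 144, 159, 172, 182, 189, 193, 193, 187, 162, 115, 92, 90, 92, 92, 92, 92, 92, 92, 92, 91, 90, 91, 93, 94, 102, 111, 123, 136, 151, 166, 177, 184, 190, 194, 192, 179, 127, 92, 92, 93, 91, 93, 93, 93]
```

View pics/c5.png

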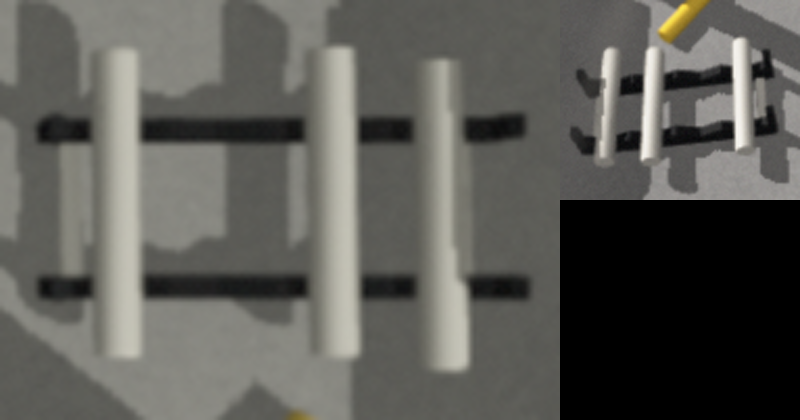

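```bash
python3 - <<'E'
from h import *
f=np.load('top1.npy',allow_pickle=True).item(); g=np.load('scene1.npy',allow_pickle=True).item()
for n,a,b,c,s in(('A',(353.4,180),(354.1,232),(353.8,200.6),(187.7,205.1)),('B',(407.5,180),(408.6,232),(408,200.4),(144.1,209.9)),('C',(434.3,180),(436,232),(435.2,203.7),(122,210.8))):
    p=onz(f,*a,.036);q=onz(f,*b,.036);d=p-q
    print(n,onz(f,*c,.036).round(4),'yaw',round(np.arctan2(d[1],d[0]),4),'scene',onz(g,*s,.04).round(4))
plan([.52,-.225,.2],-1.57)
E
```

```text
A [ 0.5212 -0.2245  0.036 ] yaw -0.0105 scene [ 0.5261 -0.2206  0.04  ]
B [ 0.5198 -0.3654  0.036 ] yaw -0.0091 scene [ 0.5249 -0.3615  0.04  ]
C [ 0.5102 -0.4354  0.036 ] yaw -0.0009 scene [ 0.5185 -0.4331  0.04  ]
t 8.3 pos [0.5115 0.246  0.3025] psi 0.0963 w -0.0 F [ 0.8  0.7 -0.5] -> linear [-0.4692 -0.035   0.1051] turn 1.6663
```

```bash
python3 -m pendant '[{"linear":[-0.05,-0.01,0],"turn":0.15,"gripper":0.055},{"linear":[-0.1,-0.02,0],"turn":0.3,"gripper":0.055},{"linear":[-0.15,-0.03,0],"turn":0.45,"gripper":0.055},{"linear":[-0.2,-0.04,0],"turn":0.6,"gripper":0.055},{"linear":[-0.25,-0.04,0],"turn":0.75,"gripper":0.055},{"linear":[-0.3,-0.035,0],"turn":0.9,"gripper":0.055},{"linear":[-0.35,-0.035,0],"turn":1.05,"gripper":0.055},{"linear":[-0.4,-0.035,0],"turn":1.2,"gripper":0.055},{"linear":[-0.45,-0.035,0.03],"turn":1.35,"gripper":0.055},{"linear":[-0.469,-0.035,0.07],"turn":1.5,"gripper":0.055},{"linear":[-0.469,-0.035,0.1],"turn":1.66,"gripper":0.055},{"linear":[-0.469,-0.035,0.13],"turn":1.676,"gripper":0.055},{"linear":[-0.469,-0.035,0.15],"turn":1.676,"gripper":0.055},{"linear":[-0.469,-0.035,0.15],"turn":1.676,"gripper":0.055},{"linear":[-0.469,-0.035,0.15],"turn":1.676,"gripper":0.055}]'
python3 -c "
from h import *
plan([.5225,-.2235,.018],-1.58)"
```

```text
clock: 9.8
position: [0.5187, -0.2252, 0.1535]
eef_rot: [1.0, -0.005, -0.01, 0.002]
force: [0.2, -0.3, 0.7]
gripper_width: 0.0548
t 9.8 pos [ 0.5187 -0.2252  0.1535] psi -1.58 w 0.0548 F [ 0.2 -0.3  0.7] -> linear [ 0.0064 -0.0024  0.1354] turn -0.0
```

```bash
python3 -m pendant '[{"linear":[0.004,-0.002,0.04],"turn":0,"gripper":0.055},{"linear":[0.004,-0.002,0.08],"turn":0,"gripper":0.055},{"linear":[0.004,-0.002,0.115],"turn":0,"gripper":0.055},{"linear":[0.004,-0.002,0.135],"turn":0,"gripper":0.055},{"linear":[0.004,-0.002,0.135],"turn":0,"gripper":0.055},{"linear":[0.004,-0.002,0.135],"turn":0,"gripper":0.04},{"linear":[0.004,-0.002,0.135],"turn":0,"gripper":0.03},{"linear":[0.004,-0.002,0.135],"turn":0,"gripper":0.02},{"linear":[0.004,-0.002,0.135],"turn":0,"gripper":0.02},{"linear":[0.004,-0.002,0.135],"turn":0,"gripper":0.02}]'
python3 -m pendant '[{"linear":[0,0,-0.03],"turn":0,"gripper":0.02},{"linear":[0,0,-0.07],"turn":0,"gripper":0.02},{"linear":[0,0,-0.11],"turn":0,"gripper":0.02},{"linear":[0,0,-0.13],"turn":0,"gripper":0.02},{"linear":[0,0,-0.13],"turn":0,"gripper":0.02}]'
python3 -c "
from h import *
print(robot.sense()['eef_rot'])
c,s=np.cos(-.118),np.sin(-.118)
for y in(-.048,.048): P=np.array([.5163,.002])+np.array([-s*y,c*y]); print(P); plan([*P,.15],-1.57-.118)"
```

```text
clock: 10.8
position: [0.5222, -0.2234, 0.0212]
eef_rot: [1.0, -0.005, -0.008, 0.002]
force: [0.4, 5.2, 4.1]
gripper_width: 0.0283
clock: 11.3
position: [0.5278, -0.2248, 0.1568]
eef_rot: [1.0, -0.005, -0.003, 0.005]
force: [0.4, -0.5, -4.0]
gripper_width: 0.028
[ 0.9999709  -0.00505034 -0.00277605  0.00499858]
[ 0.51064914 -0.04566621]
t 11.3 pos [ 0.5278 -0.2248  0.1568] psi -1.5809 w 0.028 F [ 0.4 -0.5 -4. ] -> linear [-0.019  -0.179   0.0051] turn 0.1071
[0.52195086 0.04966621]
t 11.3 pos [ 0.5278 -0.2248  0.1568] psi -1.5809 w 0.028 F [ 0.4 -0.5 -4. ] -> linear [-0.0086 -0.2744  0.0041] turn 0.1071
```

```bash
python3 -m pendant '[{"linear":[0,-0.05,-0.01],"turn":0,"gripper":0.02},{"linear":[0,-0.1,-0.01],"turn":0.05,"gripper":0.02},{"linear":[-0.004,-0.15,-0.01],"turn":0.107,"gripper":0.02},{"linear":[-0.008,-0.2,-0.01],"turn":0.107,"gripper":0.02},{"linear":[-0.008,-0.25,0],"turn":0.107,"gripper":0.02},{"linear":[-0.008,-0.274,0.03],"turn":0.107,"gripper":0.02},{"linear":[-0.008,-0.274,0.06],"turn":0.107,"gripper":0.02},{"linear":[-0.008,-0.274,0.075],"turn":0.107,"gripper":0.02},{"linear":[-0.008,-0.274,0.075],"turn":0.107,"gripper":0.02},{"linear":[-0.008,-0.274,0.075],"turn":0.107,"gripper":0.02}]'
python3 - <<'E'
from h import *
plan([.52195,.04967,.0294],-1.688)
f=grab('top');g=grab('scene');np.save('top2.npy',f);np.save('scene2.npy',g)
a=cv2.resize(f['img'][150:250,200:320,::-1],(480,400),interpolation=2);b=cv2.resize(g['img'][150:240,210:300,::-1],(300,300),interpolation=2)
cv2.imwrite('pics/c6.png',np.hstack([a,cv2.copyMakeBorder(b,0,100,0,0,0)]))
E
```

```text
clock: 12.3
position: [0.5214, 0.0484, 0.0782]
eef_rot: [0.998, -0.059, -0.003, 0.005]
force: [0.4, 0.2, -3.5]
gripper_width: 0.0285
t 12.3 pos [0.5214 0.0484 0.0782] psi -1.6879 w 0.0285 F [ 0.4  0.2 -3.5] -> linear [ 0.0007 -0.0019  0.0488] turn 0.0001
```

View pics/c6.png

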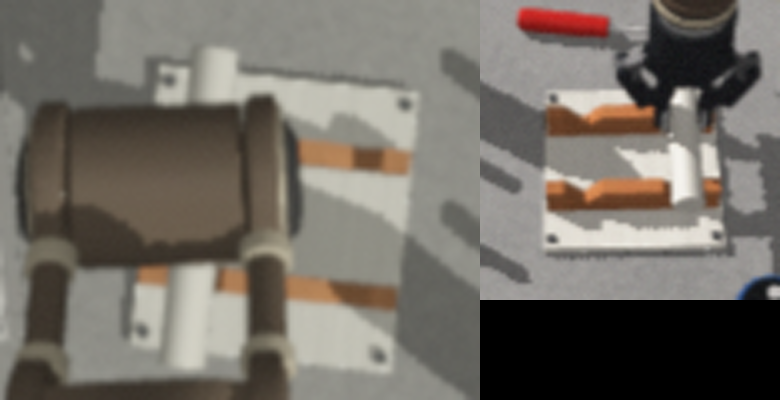

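```bash
python3 - <<'E'
from h import *
f=np.load('top2.npy',allow_pickle=True).item()
G=f['img'].astype(int)
for v in (165,168,170,222,228,232): print(v,G[v,235:270,1].tolist())
o=np.array([.5214,.0484]);
f['img'];
for a in((253.2,167.5),(246.8,230)): print(onz(f,*a,.093).round(4))
# TCP-consistent: predicted pixel of bar axis at x +-.08
for s in(.08,-.07): print(s,proj(f,[.5214+s*np.cos(-.118),.0484+s*np.sin(-.118),.093]).round(2))
hs=cv2.cvtColor(f['img'],cv2.COLOR_RGB2HSV);m=(hs[...,0]<18)&(hs[...,1]>110)&(hs[...,2]>60)
for r in((180,200),(212,232)):
    ys,xs=np.where(m[r[0]:r[1],270:310]);print('batten right end',xs.max()+270, [ (c,(ys[xs==c-270].mean()+r[0]).round(1)) for c in (276,300)])
    print(hs[int(ys.mean())+r[0],270:310,2].tolist())
E
```

```text
165 [135, 112, 100, 98, 103, 114, 114, 110, 113, 113, 112, 112, 113, 120, 135, 151, 167, 181, 191, 198, 202, 204, 202, 190, 154, 136, 135, 138, 137, 138, 138, 138, 138, 139, 142]
168 [135, 113, 100, 99, 116, 147, 146, 142, 158, 180, 192, 186, 148, 128, 140, 155, 172, 186, 193, 199, 203, 204, 202, 194, 171, 157, 145, 136, 132, 132, 133, 136, 136, 127, 118]
170 [130, 110, 99, 104, 119, 128, 110, 100, 127, 169, 186, 175, 140, 130, 142, 159, 176, 188, 196, 201, 203, 204, 201, 195, 194, 196, 195, 194, 194, 195, 196, 195, 196, 191, 187]
222 [192, 190, 188, 187, 186, 178, 154, 137, 145, 163, 179, 191, 200, 204, 207, 207, 203, 188, 149, 120, 124, 136, 136, 134, 131, 124, 99, 65, 53, 52, 55, 59, 65, 70, 73]
228 [192, 192, 193, 194, 191, 176, 144, 140, 157, 174, 187, 198, 204, 207, 208, 205, 199, 191, 193, 195, 196, 195, 194, 193, 192, 182, 145, 86, 54, 54, 53, 58, 62, 69, 72]
232 [102, 122, 165, 188, 184, 156, 136, 147, 166, 182, 193, 202, 206, 208, 207, 203, 194, 185, 191, 194, 195, 195, 193, 192, 192, 183, 144, 85, 57, 59, 63, 64, 68, 70, 75]
[0.6068 0.0368 0.093 ]
[0.4498 0.0548 0.093 ]
0.08 [252.35 169.86]
-0.07 [246.04 229.16]
batten right end 301 [(276, np.float64(188.0)), (300, np.float64(190.0))]
[130, 95, 64, 61, 101, 157, 173, 175, 176, 175, 176, 179, 180, 180, 180, 179, 179, 169, 133, 109, 104, 106, 105, 106, 106, 123, 158, 169, 169, 168, 169, 170, 164, 147, 142, 142, 144, 144, 144, 143]
batten right end 298 [(276, np.float64(221.5)), (300, np.float64(nan))]
[96, 131, 165, 175, 176, 176, 175, 178, 179, 180, 180, 177, 163, 129, 110, 107, 105, 102, 106, 105, 105, 106, 111, 117, 121, 121, 120, 119, 119, 117, 105, 98, 98, 99, 100, 99, 98, 99, 99, 100]<stdin>:12: RuntimeWarning: Mean of empty slice.
  ret = ret.dtype.type(ret / rcount)
```

```bash
python3 - <<'E'
from h import *
f=np.load('top0.npy',allow_pickle=True).item()
hs=cv2.cvtColor(f['img'],cv2.COLOR_RGB2HSV)
for v0,v1 in((183.2,190.3),(217.6,224)):
    us=np.arange(232,306); row=[tuple(hs[int(round(v0+(u-236)*(v1-v0)/66)),u]) for u in us]
    print([(int(u),int(r[1]),int(r[2])) for u,r in zip(us,row)])
E
```

```text
[(232, 14, 111), (233, 13, 97), (234, 12, 87), (235, 12, 84), (236, 18, 84), (237, 52, 98), (238, 108, 128), (239, 132, 147), (240, 133, 151), (241, 135, 149), (242, 136, 148), (243, 138, 146), (244, 136, 146), (245, 136, 154), (246, 134, 158), (247, 136, 158), (248, 136, 159), (249, 135, 160), (250, 135, 159), (251, 136, 150), (252, 139, 117), (253, 147, 92), (254, 142, 90), (255, 139, 90), (256, 142, 90), (257, 139, 90), (258, 142, 104), (259, 137, 134), (260, 136, 150), (261, 137, 153), (262, 135, 155), (263, 134, 154), (264, 134, 154), (265, 134, 154), (266, 133, 155), (267, 134, 154), (268, 135, 153), (269, 136, 154), (270, 134, 154), (271, 133, 155), (272, 135, 155), (273, 136, 154), (274, 136, 154), (275, 135, 155), (276, 134, 156), (277, 135, 155), (278, 133, 155), (279, 137, 155), (280, 134, 156), (281, 135, 157), (282, 135, 159), (283, 135, 159), (284, 135, 159), (285, 135, 159), (286, 135, 159), (287, 135, 151), (288, 144, 115), (289, 141, 92), (290, 139, 90), (291, 143, 89), (292, 142, 90), (293, 146, 89), (294, 141, 92), (295, 141, 114), (296, 138, 140), (297, 134, 150),
[... 657 characters left out ...]
135, 155), (264, 136, 154), (265, 134, 154), (266, 137, 155), (267, 133, 155), (268, 136, 154), (269, 135, 155), (270, 133, 155), (271, 135, 155), (272, 133, 155), (273, 135, 155), (274, 135, 155), (275, 135, 155), (276, 135, 155), (277, 136, 157), (278, 133, 159), (279, 135, 159), (280, 133, 159), (281, 136, 156), (282, 138, 142), (283, 140, 111), (284, 138, 94), (285, 142, 90), (286, 139, 88), (287, 144, 90), (288, 139, 90), (289, 141, 92), (290, 143, 89), (291, 141, 92), (292, 141, 96), (293, 140, 102), (294, 140, 104), (295, 137, 104), (296, 138, 102), (297, 136, 101), (298, 116, 99), (299, 61, 92), (300, 27, 85), (301, 15, 84), (302, 12, 83), (303, 15, 83), (304, 15, 84), (305, 16, 82)]
```

```bash
python3 - <<'E'
from h import *
f=np.load('top0.npy',allow_pickle=True).item()
a=onz(f,269.75,186.9,.03);b=onz(f,265.9,220.8,.03);print(a,b,(a+b)/2,np.arctan2(*(a-b)[1::-1]))
for z in (.042,):
    print((onz(f,269.9,186.9,z)+onz(f,266.45,220.8,z))/2)
C=(a+b)[:2]/2+[0,.0022]; c,s=np.cos(-.118),np.sin(-.118)
for y in(-.048,.048):print(C,C+np.array([-s*y,c*y]))
plan([*(C+np.array([-s*.048,c*.048])),.0294],-1.688)
E
```

```text
[ 0.56073422 -0.00425413  0.03      ] [0.4710732  0.00720248 0.03      ] [0.51590371 0.00147418 0.03      ] -0.1270883034873153
[5.15649467e-01 4.91465412e-04 4.20000000e-02]
[0.51590371 0.00367418] [ 0.51025284 -0.04399204]
[0.51590371 0.00367418] [0.52155457 0.05134039]
t 12.4 pos [0.5232 0.0482 0.08  ] psi -1.6884 w 0.0283 F [-0.2  0.2 -2.1] -> linear [-0.0019 -0.0034  0.0505] turn -0.0004
```

```bash
python3 -m pendant '[{"linear":[-0.002,-0.0028,0.02],"turn":0,"gripper":0.02},{"linear":[-0.002,-0.0028,0.035],"turn":0,"gripper":0.02},{"linear":[-0.002,-0.0028,0.044],"turn":0,"gripper":0.02},{"linear":[-0.002,-0.0028,0.05],"turn":0,"gripper":0.02},{"linear":[-0.002,-0.0028,0.051],"turn":0,"gripper":0.02},{"linear":[-0.002,-0.0028,0.051],"turn":0,"gripper":0.02}]'
```

```text
clock: 13.0
position: [0.5211, 0.0493, 0.0301]
eef_rot: [0.998, -0.058, -0.002, 0.006]
force: [-3.8, -4.9, 5.2]
gripper_width: 0.0284
```

```bash
python3 -m pendant '[{"linear":[0,0.002,-0.001],"turn":0,"gripper":0.02},{"linear":[0,0.002,0.0],"turn":0,"gripper":0.02},{"linear":[0,0.002,0.001],"turn":0,"gripper":0.02}]'; python3 -m pendant '[{"linear":[0,0,0],"turn":0,"gripper":0.02},{"linear":[0,0,0],"turn":0,"gripper":0.045},{"linear":[0,0,0],"turn":0,"gripper":0.045},{"linear":[0,0,0],"turn":0,"gripper":0.045}]'; python3 -c "
from h import *
plan([.52,-.36,.2],-1.58)"
```

```text
clock: 13.3
position: [0.5221, 0.0477, 0.03]
eef_rot: [0.998, -0.059, -0.001, 0.006]
force: [-1.1, 2.2, 4.5]
gripper_width: 0.0283
clock: 13.7
position: [0.5223, 0.0476, 0.0301]
eef_rot: [0.998, -0.058, -0.001, 0.006]
force: [0.2, -0.6, -0.2]
gripper_width: 0.045
t 13.7 pos [0.5223 0.0476 0.0301] psi -1.6878 w 0.045 F [ 0.2 -0.6 -0.2] -> linear [ 0.045   0.4071 -0.1652] turn -0.1078
```

```bash
python3 -m pendant '[{"linear":[0,0,-0.04],"turn":0,"gripper":0.055},{"linear":[0,0,-0.08],"turn":0,"gripper":0.055},{"linear":[0.01,0.03,-0.12],"turn":0,"gripper":0.055},{"linear":[0.02,0.08,-0.12],"turn":0,"gripper":0.055},{"linear":[0.02,0.13,-0.12],"turn":0,"gripper":0.055},{"linear":[0.03,0.18,-0.12],"turn":-0.05,"gripper":0.055},{"linear":[0.03,0.23,-0.12],"turn":-0.108,"gripper":0.055},{"linear":[0.035,0.28,-0.12],"turn":-0.108,"gripper":0.055},{"linear":[0.04,0.33,-0.12],"turn":-0.108,"gripper":0.055},{"linear":[0.045,0.38,-0.12],"turn":-0.108,"gripper":0.055},{"linear":[0.045,0.411,-0.12],"turn":-0.108,"gripper":0.055},{"linear":[0.045,0.411,-0.1],"turn":-0.108,"gripper":0.055},{"linear":[0.045,0.411,-0.1],"turn":-0.108,"gripper":0.055},{"linear":[0.045,0.411,-0.1],"turn":-0.108,"gripper":0.055}]'
python3 - <<'E'
from h import *
plan([.5215,-.364,.020],-1.58)
f=grab('top');g=grab('scene');np.save('top3.npy',f)
a=cv2.resize(f['img'][150:250,220:460,::-1],(480,200),interpolation=2);b=cv2.resize(g['img'][140:250,100:300,::-1],(480,264),interpolation=2)
cv2.imwrite('pics/c7.png',np.vstack([a,b]))
E
```

```text
clock: 15.1
position: [0.5186, -0.3638, 0.1339]
eef_rot: [1.0, -0.004, -0.002, 0.005]
force: [-0.1, -0.2, 0.5]
gripper_width: 0.055
t 15.1 pos [ 0.5186 -0.3638  0.1339] psi -1.5798 w 0.055 F [-0.1 -0.2  0.5] -> linear [ 0.0035 -0.001   0.1139] turn 0.0002
```

View pics/c7.png

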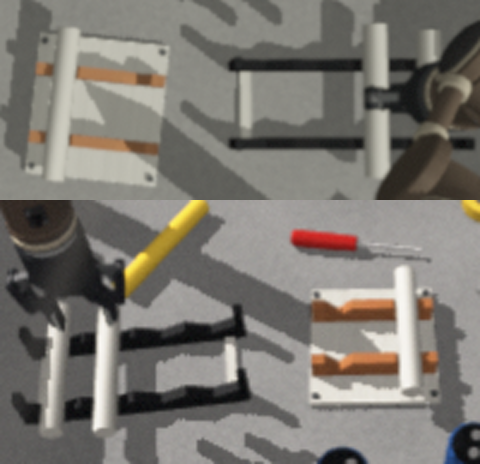

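The first bar is seated in the +y V, and the gripper is over bar B. I'll grip it now.

```bash
python3 -m pendant '[{"linear":[0.003,-0.001,0.04],"turn":0,"gripper":0.055},{"linear":[0.003,-0.001,0.08],"turn":0,"gripper":0.055},{"linear":[0.003,-0.001,0.105],"turn":0,"gripper":0.055},{"linear":[0.003,-0.001,0.115],"turn":0,"gripper":0.055},{"linear":[0.003,-0.001,0.115],"turn":0,"gripper":0.055},{"linear":[0.003,-0.001,0.115],"turn":0,"gripper":0.04},{"linear":[0.003,-0.001,0.115],"turn":0,"gripper":0.03},{"linear":[0.003,-0.001,0.115],"turn":0,"gripper":0.02},{"linear":[0.003,-0.001,0.115],"turn":0,"gripper":0.02},{"linear":[0.003,-0.001,0.115],"turn":0,"gripper":0.02},{"linear":[0.003,-0.001,0.08],"turn":0,"gripper":0.02},{"linear":[0.003,-0.001,0.04],"turn":0,"gripper":0.02},{"linear":[0.003,-0.001,0.0],"turn":0,"gripper":0.02},{"linear":[0.003,-0.001,0.0],"turn":0,"gripper":0.02}]'
python3 -c "
from h import *
plan([.5106,-.0472,.0310],-1.688)"
```

```text
clock: 16.6
position: [0.5277, -0.3666, 0.1443]
eef_rot: [1.0, -0.004, 0.005, 0.011]
force: [1.0, -1.7, -2.8]
gripper_width: 0.0281
t 16.6 pos [ 0.5277 -0.3666  0.1443] psi -1.5786 w 0.0281 F [ 1.  -1.7 -2.8] -> linear [-0.0207 -0.3217  0.1061] turn 0.1094
```

```bash
python3 -m pendant '[{"linear":[0,-0.05,0],"turn":0,"gripper":0.02},{"linear":[-0.005,-0.1,0],"turn":0.05,"gripper":0.02},{"linear":[-0.01,-0.15,0],"turn":0.109,"gripper":0.02},{"linear":[-0.015,-0.2,0],"turn":0.109,"gripper":0.02},{"linear":[-0.02,-0.25,0],"turn":0.109,"gripper":0.02},{"linear":[-0.02,-0.3,0],"turn":0.109,"gripper":0.02},{"linear":[-0.021,-0.322,0.02],"turn":0.109,"gripper":0.02},{"linear":[-0.021,-0.322,0.06],"turn":0.109,"gripper":0.02},{"linear":[-0.021,-0.322,0.08],"turn":0.109,"gripper":0.02},{"linear":[-0.021,-0.322,0.08],"turn":0.109,"gripper":0.02},{"linear":[-0.021,-0.322,0.08],"turn":0.109,"gripper":0.02},{"linear":[-0.021,-0.322,0.08],"turn":0.109,"gripper":0.02}]'
python3 -c "
from h import *
plan([.5106,-.0472,.0310],-1.688);print(robot.sense()['eef_rot'])"
```

```text
clock: 17.8
position: [0.5115, -0.0468, 0.0585]
eef_rot: [0.998, -0.059, 0.007, 0.011]
force: [-0.0, -0.5, -3.2]
gripper_width: 0.0278
t 17.8 pos [ 0.5115 -0.0468  0.0585] psi -1.6882 w 0.0278 F [-0.  -0.5 -3.2] -> linear [-0.0013 -0.0001  0.0275] turn -0.0002
[ 0.99819765 -0.0585752   0.00733991  0.0107947 ]
```

```bash
python3 -m pendant '[{"linear":[-0.001,0,0.015],"turn":0,"gripper":0.02},{"linear":[-0.001,0,0.023],"turn":0,"gripper":0.02},{"linear":[-0.001,0,0.028],"turn":0,"gripper":0.02},{"linear":[-0.001,0,0.028],"turn":0,"gripper":0.02},{"linear":[-0.001,0,0.028],"turn":0,"gripper":0.02}]'
python3 -c "
from h import *
plan([.5106,-.0472,.0310],-1.688);M=R.from_quat(robot.sense()['eef_rot']).as_matrix();print(M[:,2].round(4))"
```

```text
clock: 18.3
position: [0.5117, -0.0472, 0.0314]
eef_rot: [0.998, -0.059, 0.008, 0.011]
force: [-1.1, 2.0, 1.7]
gripper_width: 0.0279
t 18.3 pos [ 0.5117 -0.0472  0.0314] psi -1.6889 w 0.0279 F [-1.1  2.   1.7] -> linear [-0.0011  0.0001  0.0004] turn -0.0009
[ 0.0146 -0.022  -0.9997]
```

```bash
python3 -m pendant '[{"linear":[0,0,0],"turn":0,"gripper":0.045},{"linear":[0,0,0],"turn":0,"gripper":0.045},{"linear":[0,0,0],"turn":0,"gripper":0.045},{"linear":[0,0,-0.04],"turn":0,"gripper":0.045},{"linear":[0,0,-0.09],"turn":0,"gripper":0.04},{"linear":[0,0,-0.14],"turn":0,"gripper":0.04},{"linear":[0,0,-0.19],"turn":0,"gripper":0.04},{"linear":[0,0,-0.25],"turn":0,"gripper":0.04},{"linear":[0,0.03,-0.27],"turn":0,"gripper":0.04},{"linear":[0,0.03,-0.27],"turn":0,"gripper":0.04},{"linear":[0,0.03,-0.27],"turn":0,"gripper":0.04}]'
python3 - <<'E'
from h import *
plan([.5457,.32,.3],.094);M=R.from_quat(robot.sense()['eef_rot']).as_matrix();print(M[:,2].round(4))
f=grab('top');g=grab('scene');np.save('top4.npy',f)
a=cv2.resize(f['img'][120:260,65:215,::-1],(600,560),interpolation=2)
cv2.imwrite('pics/c8.png',np.hstack([a,cv2.copyMakeBorder(cv2.resize(g['img'][80:240,290:420,::-1],(195,240)),0,320,0,0,0)]))
E
```

```text
clock: 19.4
position: [0.5044, -0.0715, 0.3027]
eef_rot: [0.998, -0.06, 0.009, 0.011]
force: [0.2, -0.5, -0.9]
gripper_width: 0.04
t 19.4 pos [ 0.5044 -0.0715  0.3027] psi -1.6902 w 0.04 F [ 0.2 -0.5 -0.9] -> linear [-0.0056 -0.3936 -0.0054] turn -1.7842
[ 0.0165 -0.0223 -0.9996]
```

View pics/c8.png

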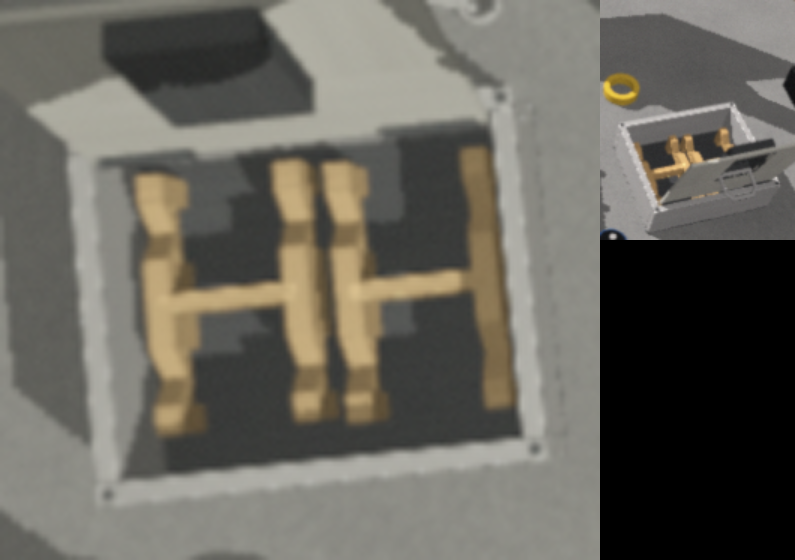

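```bash
python3 - <<'E'
from h import *
f=np.load('top4.npy',allow_pickle=True).item()
t=lambda x,y:(65+x/4-.4,120+y/4-.4)
G=f['img'].astype(int)
for p,a,b in(((231,297),(172,301),(290,293)),((417,287),(362,291),(466,280))):
    q=onz(f,*t(*a),.053)-onz(f,*t(*b),.053);print(onz(f,*t(*p),.053).round(4),np.arctan2(-q[0],q[1]).round(3))
for c in(104,115,125,135,158,165,175): 
    col=f['img'][180:205,c].astype(int); w=(col[:,0]-col[:,2]>25)&(col[:,0]>120); v=np.where(w)[0]+180; print(c,v.min() if len(v) else 0,v.max() if len(v) else 0)
plan([.541,.254,.3],.1)
E
```

```text
[0.5468 0.3807 0.053 ] 0.054
[0.5516 0.2592 0.053 ] 0.091
104 180 204
115 192 198
125 192 196
135 182 196
158 189 204
165 189 194
175 188 193
t 19.5 pos [ 0.503  -0.0705  0.3   ] psi -1.689 w 0.0402 F [-0.1  1.3 -0.5] -> linear [-0.0005 -0.3267 -0.0064] turn -1.789
```

```bash
python3 -m pendant '[{"linear":[0,-0.03,0],"turn":-0.15,"gripper":0.04},{"linear":[0,-0.06,0],"turn":-0.3,"gripper":0.04},{"linear":[0,-0.09,0],"turn":-0.45,"gripper":0.04},{"linear":[0,-0.12,0],"turn":-0.6,"gripper":0.04},{"linear":[0,-0.15,0],"turn":-0.75,"gripper":0.04},{"linear":[0,-0.18,0],"turn":-0.9,"gripper":0.04},{"linear":[0,-0.21,0],"turn":-1.05,"gripper":0.04},{"linear":[0,-0.24,0],"turn":-1.2,"gripper":0.04},{"linear":[0,-0.27,0],"turn":-1.35,"gripper":0.04},{"linear":[0,-0.3,0],"turn":-1.5,"gripper":0.04},{"linear":[0.009,-0.333,0],"turn":-1.65,"gripper":0.04},{"linear":[0.009,-0.333,0.05],"turn":-1.784,"gripper":0.04},{"linear":[0.009,-0.333,0.1],"turn":-1.784,"gripper":0.04},{"linear":[0.009,-0.333,0.15],"turn":-1.784,"gripper":0.04},{"linear":[0.009,-0.333,0.16],"turn":-1.784,"gripper":0.04},{"linear":[0.009,-0.333,0.16],"turn":-1.784,"gripper":0.04},{"linear":[0.009,-0.333,0.16],"turn":-1.784,"gripper":0.04}]'
python3 -c "
from h import *
plan([.5525,.2592,.022],.094);M=R.from_quat(robot.sense()['eef_rot']).as_matrix();print(M[:,2].round(4))"
```

```text
clock: 21.2
position: [0.5542, 0.2563, 0.1352]
eef_rot: [0.673, 0.74, -0.003, 0.012]
force: [0.2, 0.1, 0.9]
gripper_width: 0.0397
t 21.2 pos [0.5542 0.2563 0.1352] psi 0.0954 w 0.0397 F [0.2 0.1 0.9] -> linear [ 0.0054 -0.0028  0.1131] turn 0.0014
[ 0.0135 -0.02   -0.9997]
```

```bash
python3 -m pendant '[{"linear":[0.005,-0.003,0.04],"turn":0,"gripper":0.04},{"linear":[0.005,-0.003,0.08],"turn":0,"gripper":0.04},{"linear":[0.005,-0.003,0.105],"turn":0,"gripper":0.04},{"linear":[0.005,-0.003,0.113],"turn":0,"gripper":0.04},{"linear":[0.005,-0.003,0.113],"turn":0,"gripper":0.04},{"linear":[0.005,-0.003,0.113],"turn":0,"gripper":0.025},{"linear":[0.005,-0.003,0.113],"turn":0,"gripper":0.01},{"linear":[0.005,-0.003,0.113],"turn":0,"gripper":0.0},{"linear":[0.005,-0.003,0.113],"turn":0,"gripper":0.0},{"linear":[0.005,-0.003,0.113],"turn":0,"gripper":0.0}]'
python3 -m pendant '[{"linear":[0,0,-0.02],"turn":0,"gripper":0},{"linear":[0,0,-0.05],"turn":0,"gripper":0},{"linear":[0,0,-0.1],"turn":0,"gripper":0},{"linear":[0,0,-0.15],"turn":0,"gripper":0},{"linear":[0,0,-0.19],"turn":0,"gripper":0},{"linear":[0,0,-0.19],"turn":0,"gripper":0},{"linear":[0,0,-0.19],"turn":0,"gripper":0}]'
python3 -c "
from h import *
plan([.5162,.0005,.15],-1.691);M=R.from_quat(robot.sense()['eef_rot']).as_matrix();print(M[:,2].round(4))"
```

```text
clock: 22.2
position: [0.5546, 0.2597, 0.0252]
eef_rot: [0.673, 0.74, -0.001, 0.013]
force: [1.4, -0.4, 5.6]
gripper_width: 0.0112
clock: 22.9
position: [0.5518, 0.2635, 0.217]
eef_rot: [0.673, 0.74, 0.001, 0.013]
force: [-0.8, 0.1, -2.5]
gripper_width: 0.0108
t 22.9 pos [0.5518 0.2635 0.217 ] psi 0.0954 w 0.0108 F [-0.8  0.1 -2.5] -> linear [-0.2571 -0.0617  0.0707] turn 1.7864
[ 0.021  -0.0169 -0.9996]
```

```bash
python3 -m pendant '[{"linear":[-0.01,0,0],"turn":0.15,"gripper":0},{"linear":[-0.03,-0.01,0],"turn":0.3,"gripper":0},{"linear":[-0.05,-0.02,0],"turn":0.45,"gripper":0},{"linear":[-0.07,-0.03,0],"turn":0.6,"gripper":0},{"linear":[-0.1,-0.03,0],"turn":0.75,"gripper":0},{"linear":[-0.13,-0.04,0],"turn":0.9,"gripper":0},{"linear":[-0.16,-0.05,0],"turn":1.05,"gripper":0},{"linear":[-0.19,-0.06,0],"turn":1.2,"gripper":0},{"linear":[-0.22,-0.062,0],"turn":1.35,"gripper":0},{"linear":[-0.257,-0.062,0],"turn":1.5,"gripper":0},{"linear":[-0.257,-0.062,0.03],"turn":1.65,"gripper":0},{"linear":[-0.257,-0.062,0.06],"turn":1.786,"gripper":0},{"linear":[-0.257,-0.062,0.09],"turn":1.786,"gripper":0},{"linear":[-0.257,-0.062,0.1],"turn":1.786,"gripper":0},{"linear":[-0.257,-0.062,0.1],"turn":1.786,"gripper":0},{"linear":[-0.257,-0.062,0.1],"turn":1.786,"gripper":0}]'
python3 - <<'E'
from h import *
plan([.5162,.0005,.061],-1.691);M=R.from_quat(robot.sense()['eef_rot']).as_matrix();print(M[:,2].round(4))
f=grab('top');g=grab('scene')
a=cv2.resize(f['img'][150:250,210:330,::-1],(420,350),interpolation=2)
cv2.imwrite('pics/c9.png',np.hstack([a,cv2.resize(g['img'][140:240,200:300,::-1],(350,350),interpolation=2)]))
E
```

```text
clock: 24.5
position: [0.5166, 0.0002, 0.1206]
eef_rot: [0.998, -0.06, 0.011, 0.008]
force: [-0.7, 0.1, -2.3]
gripper_width: 0.011
t 24.5 pos [5.166e-01 2.000e-04 1.206e-01] psi -1.6906 w 0.011 F [-0.7  0.1 -2.3] -> linear [-0.0018 -0.0012  0.0596] turn 0.0004
[ 0.0206 -0.0169 -0.9996]
```

View pics/c9.png

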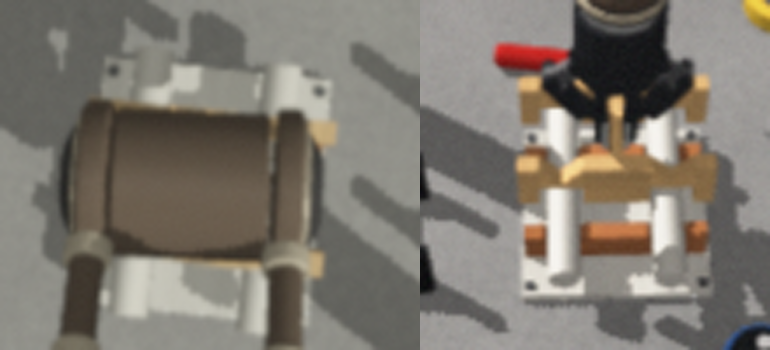

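```bash
python3 -m pendant '[{"linear":[-0.001,0,0.02],"turn":0,"gripper":0},{"linear":[-0.001,-0.001,0.035],"turn":0,"gripper":0},{"linear":[-0.001,-0.001,0.043],"turn":0,"gripper":0},{"linear":[-0.001,-0.001,0.048],"turn":0,"gripper":0},{"linear":[-0.001,-0.001,0.052],"turn":0,"gripper":0},{"linear":[-0.001,-0.001,0.052],"turn":0,"gripper":0}]'
```

```text
clock: 25.2
position: [0.5185, 0.0003, 0.0703]
eef_rot: [0.998, -0.06, 0.013, 0.008]
force: [0.5, 0.3, -1.7]
gripper_width: 0.0116
```

```bash
python3 -m pendant '[{"linear":[-0.001,0,0.004],"turn":0,"gripper":0},{"linear":[-0.001,0,0.008],"turn":0,"gripper":0},{"linear":[-0.001,0,0.010],"turn":0,"gripper":0},{"linear":[-0.001,0,0.011],"turn":0,"gripper":0},{"linear":[-0.001,0,0.011],"turn":0,"gripper":0}]'
```

```text
clock: 25.7
position: [0.5198, -0.0001, 0.0615]
eef_rot: [0.998, -0.06, 0.014, 0.008]
force: [-2.0, -0.7, 9.2]
gripper_width: 0.0111
```

```bash
python3 -m pendant '[{"linear":[0,0,0],"turn":0,"gripper":0.023},{"linear":[0,0,0],"turn":0,"gripper":0.023},{"linear":[0,0,0],"turn":0,"gripper":0.023},{"linear":[0,0,-0.02],"turn":0,"gripper":0.023},{"linear":[0,0,-0.06],"turn":0,"gripper":0.023},{"linear":[0,0,-0.11],"turn":0,"gripper":0.055},{"linear":[0.01,0.05,-0.13],"turn":-0.05,"gripper":0.055},{"linear":[0.01,0.1,-0.13],"turn":-0.11,"gripper":0.055},{"linear":[0.02,0.15,-0.13],"turn":-0.11,"gripper":0.055},{"linear":[0.02,0.2,-0.13],"turn":-0.11,"gripper":0.055},{"linear":[0.03,0.25,-0.13],"turn":-0.11,"gripper":0.055},{"linear":[0.03,0.3,-0.13],"turn":-0.11,"gripper":0.055},{"linear":[0.04,0.35,-0.13],"turn":-0.11,"gripper":0.055},{"linear":[0.04,0.36,-0.13],"turn":-0.11,"gripper":0.055},{"linear":[0.04,0.36,-0.13],"turn":-0.11,"gripper":0.055},{"linear":[0.04,0.36,-0.13],"turn":-0.11,"gripper":0.055}]'
python3 - <<'E'
from h import *
plan([.514,-.433,.021],-1.575);M=R.from_quat(robot.sense()['eef_rot']).as_matrix();print(M[:,2].round(4))
f=grab('top');g=grab('scene');np.save('top5.npy',f)
a=cv2.resize(f['img'][150:250,220:460,::-1],(600,250),interpolation=2);b=cv2.resize(g['img'][140:240,100:300,::-1],(600,300),interpolation=2)
cv2.imwrite('pics/c10.png',np.vstack([a,b]))
E
```

```text
clock: 27.3
position: [0.5122, -0.359, 0.1967]
eef_rot: [1.0, -0.005, 0.013, 0.008]
force: [0.2, 0.1, 0.3]
gripper_width: 0.0548
t 27.3 pos [ 0.5122 -0.359   0.1967] psi -1.5816 w 0.0548 F [0.2 0.1 0.3] -> linear [-0.002   0.0713  0.1768] turn -0.0066
[ 0.0259 -0.0153 -0.9995]
```

View pics/c10.png

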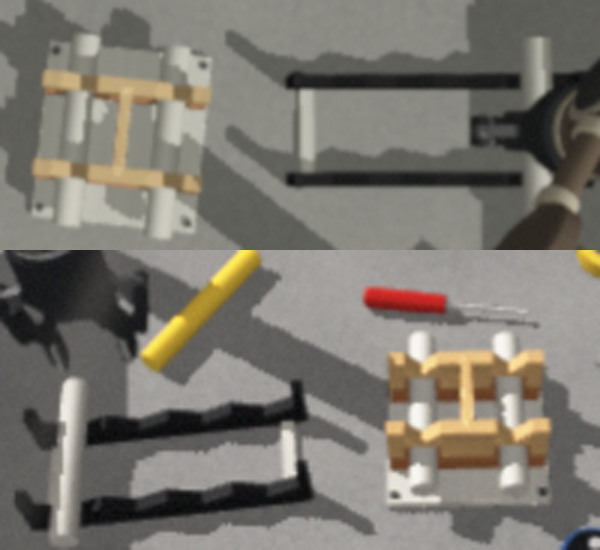

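The frame is square and flat over the two bars. Bar C is still in its groove at top px (435,203). Picking it up now.

```bash
python3 -m pendant '[{"linear":[0,0.04,0.02],"turn":-0.006,"gripper":0.055},{"linear":[-0.002,0.073,0.06],"turn":-0.006,"gripper":0.055},{"linear":[-0.002,0.073,0.11],"turn":-0.006,"gripper":0.055},{"linear":[-0.002,0.073,0.15],"turn":-0.006,"gripper":0.055},{"linear":[-0.002,0.073,0.17],"turn":-0.006,"gripper":0.055},{"linear":[-0.002,0.073,0.177],"turn":-0.006,"gripper":0.055},{"linear":[-0.002,0.073,0.177],"turn":-0.006,"gripper":0.055},{"linear":[-0.002,0.073,0.177],"turn":-0.006,"gripper":0.04},{"linear":[-0.002,0.073,0.177],"turn":-0.006,"gripper":0.03},{"linear":[-0.002,0.073,0.177],"turn":-0.006,"gripper":0.02},{"linear":[-0.002,0.073,0.177],"turn":-0.006,"gripper":0.02},{"linear":[-0.002,0.073,0.177],"turn":-0.006,"gripper":0.02}]'
python3 -m pendant '[{"linear":[0,0,-0.03],"turn":0,"gripper":0.02},{"linear":[0,0,-0.07],"turn":0,"gripper":0.02},{"linear":[0,0,-0.12],"turn":0,"gripper":0.02},{"linear":[0,0,-0.16],"turn":0,"gripper":0.02},{"linear":[0,0,-0.16],"turn":0,"gripper":0.02},{"linear":[0,0,-0.16],"turn":0,"gripper":0.02}]'
python3 -c "
from h import *
c,s=np.cos(-.12),np.sin(-.12)
for y in(-.048,.048):plan([.5162-s*y,.0005+c*y,.15],-1.691)"
```

```text
clock: 28.6
position: [0.5163, -0.4333, 0.0241]
eef_rot: [1.0, -0.002, 0.015, 0.008]
force: [0.7, 5.1, 5.7]
gripper_width: 0.0285
clock: 29.2
position: [0.5119, -0.4313, 0.1857]
eef_rot: [1.0, -0.002, 0.016, 0.009]
force: [0.9, 0.2, -3.9]
gripper_width: 0.028
t 29.2 pos [ 0.5119 -0.4313  0.1857] psi -1.5743 w 0.028 F [ 0.9  0.2 -3.9] -> linear [-0.0037 -0.3847  0.0287] turn 0.1167
t 29.2 pos [ 0.5119 -0.4313  0.1857] psi -1.5743 w 0.028 F [ 0.9  0.2 -3.9] -> linear [ 0.0075 -0.48    0.0273] turn 0.1167
```

```bash
python3 -m pendant '[{"linear":[0,-0.05,0],"turn":0,"gripper":0.02},{"linear":[0,-0.1,0],"turn":0.05,"gripper":0.02},{"linear":[0,-0.15,0],"turn":0.117,"gripper":0.02},{"linear":[0,-0.2,0],"turn":0.117,"gripper":0.02},{"linear":[0,-0.25,0],"turn":0.117,"gripper":0.02},{"linear":[0,-0.3,0],"turn":0.117,"gripper":0.02},{"linear":[-0.003,-0.35,0.01],"turn":0.117,"gripper":0.02},{"linear":[-0.003,-0.385,0.03],"turn":0.117,"gripper":0.02},{"linear":[-0.003,-0.385,0.06],"turn":0.117,"gripper":0.02},{"linear":[-0.003,-0.385,0.07],"turn":0.117,"gripper":0.02},{"linear":[-0.003,-0.385,0.07],"turn":0.117,"gripper":0.02},{"linear":[-0.003,-0.385,0.07],"turn":0.117,"gripper":0.02}]'
python3 -c "
from h import *
c,s=np.cos(-.12),np.sin(-.12)
for y in(-.048,):plan([.5162-s*y,.0005+c*y,.0792],-1.691)"
```

```text
clock: 30.4
position: [0.5121, -0.0483, 0.1082]
eef_rot: [0.998, -0.061, 0.015, 0.008]
force: [1.1, -0.2, -4.2]
gripper_width: 0.0283
t 30.4 pos [ 0.5121 -0.0483  0.1082] psi -1.6924 w 0.0283 F [ 1.1 -0.2 -4.2] -> linear [-0.0027 -0.0013  0.0289] turn -0.0014
```

```bash
python3 -m pendant '[{"linear":[-0.002,-0.001,0.012],"turn":0,"gripper":0.02},{"linear":[-0.002,-0.001,0.02],"turn":0,"gripper":0.02},{"linear":[-0.002,-0.001,0.025],"turn":0,"gripper":0.02},{"linear":[-0.002,-0.001,0.028],"turn":0,"gripper":0.02},{"linear":[-0.002,-0.001,0.028],"turn":0,"gripper":0.02},{"linear":[-0.002,-0.001,0.028],"turn":0,"gripper":0.02}]'
```

```text
clock: 31.0
position: [0.5114, -0.0477, 0.0803]
eef_rot: [0.998, -0.061, 0.016, 0.008]
force: [-0.5, 0.2, -3.1]
gripper_width: 0.0279
```

```bash
python3 -m pendant '[{"linear":[0,0,0.001],"turn":0,"gripper":0.02},{"linear":[0,0,0.002],"turn":0,"gripper":0.02},{"linear":[0,0,0.002],"turn":0,"gripper":0.045},{"linear":[0,0,0.002],"turn":0,"gripper":0.045},{"linear":[0,0,0.002],"turn":0,"gripper":0.045},{"linear":[0,0,-0.02],"turn":0,"gripper":0.045},{"linear":[0,0,-0.06],"turn":0,"gripper":0.045},{"linear":[0,0,-0.11],"turn":0,"gripper":0.04},{"linear":[0,0,-0.16],"turn":0,"gripper":0.04},{"linear":[0,0,-0.21],"turn":0,"gripper":0.04},{"linear":[0,0,-0.22],"turn":0,"gripper":0.04},{"linear":[0,0,-0.22],"turn":0,"gripper":0.04}]'
python3 - <<'E'
from h import *
plan([.5475,.381,.15],.08);M=R.from_quat(robot.sense()['eef_rot']).as_matrix();print(M[:,2].round(4))
f=grab('top');np.save('top6.npy',f)
for c in(115,120,125,130,135): 
    col=f['img'][180:205,c].astype(int); v=np.where((col[:,0]-col[:,2]>25)&(col[:,0]>120))[0]+180; print(c,v.min(),v.max())
E
```

```text
clock: 32.2
position: [0.5066, -0.044, 0.3036]
eef_rot: [0.998, -0.061, 0.019, 0.009]
force: [0.0, -0.1, -0.0]
gripper_width: 0.0403
t 32.2 pos [ 0.5066 -0.044   0.3036] psi -1.6925 w 0.0403 F [ 0.  -0.1 -0. ] -> linear [-0.0169 -0.429   0.1467] turn -1.7725
[ 0.0376 -0.0193 -0.9991]
115 192 198
120 192 197
125 191 196
130 191 196
135 181 196
```

```bash
python3 -m pendant '[{"linear":[0,-0.035,0],"turn":-0.15,"gripper":0.04},{"linear":[0,-0.07,0],"turn":-0.3,"gripper":0.04},{"linear":[0,-0.105,0],"turn":-0.45,"gripper":0.04},{"linear":[0,-0.14,0],"turn":-0.6,"gripper":0.04},{"linear":[0,-0.175,0],"turn":-0.75,"gripper":0.04},{"linear":[0,-0.21,0],"turn":-0.9,"gripper":0.04},{"linear":[0,-0.25,0],"turn":-1.05,"gripper":0.04},{"linear":[0,-0.29,0],"turn":-1.2,"gripper":0.04},{"linear":[-0.01,-0.33,0],"turn":-1.35,"gripper":0.04},{"linear":[-0.017,-0.37,0],"turn":-1.5,"gripper":0.04},{"linear":[-0.017,-0.41,0],"turn":-1.65,"gripper":0.04},{"linear":[-0.017,-0.429,0.03],"turn":-1.77,"gripper":0.04},{"linear":[-0.017,-0.429,0.08],"turn":-1.77,"gripper":0.04},{"linear":[-0.017,-0.429,0.13],"turn":-1.77,"gripper":0.04},{"linear":[-0.017,-0.429,0.15],"turn":-1.77,"gripper":0.04},{"linear":[-0.017,-0.429,0.15],"turn":-1.77,"gripper":0.04},{"linear":[-0.017,-0.429,0.15],"turn":-1.77,"gripper":0.04}]'
python3 -c "
from h import *
plan([.5475,.381,.0245],.075);M=R.from_quat(robot.sense()['eef_rot']).as_matrix();print(M[:,2].round(4))"
```

```text
clock: 33.95
position: [0.5439, 0.3805, 0.1417]
eef_rot: [0.679, 0.734, 0.002, 0.018]
force: [0.5, -0.5, -0.1]
gripper_width: 0.04
t 33.95 pos [0.5439 0.3805 0.1417] psi 0.078 w 0.04 F [ 0.5 -0.5 -0.1] -> linear [0.0029 0.0004 0.1172] turn 0.003
[ 0.0288 -0.0207 -0.9994]
```

```bash
python3 -m pendant '[{"linear":[0.003,0,0.04],"turn":0,"gripper":0.04},{"linear":[0.003,0,0.08],"turn":0,"gripper":0.04},{"linear":[0.003,0,0.108],"turn":0,"gripper":0.04},{"linear":[0.003,0,0.117],"turn":0,"gripper":0.04},{"linear":[0.003,0,0.117],"turn":0,"gripper":0.04},{"linear":[0.003,0,0.117],"turn":0,"gripper":0.025},{"linear":[0.003,0,0.117],"turn":0,"gripper":0.01},{"linear":[0.003,0,0.117],"turn":0,"gripper":0.0},{"linear":[0.003,0,0.117],"turn":0,"gripper":0.0},{"linear":[0.003,0,0.117],"turn":0,"gripper":0.0}]'
python3 -m pendant '[{"linear":[0,0,-0.02],"turn":0,"gripper":0},{"linear":[0,0,-0.05],"turn":0,"gripper":0},{"linear":[0,0,-0.1],"turn":0,"gripper":0},{"linear":[0,0,-0.15],"turn":0,"gripper":0},{"linear":[0,0,-0.2],"turn":0,"gripper":0},{"linear":[0,0,-0.23],"turn":0,"gripper":0},{"linear":[0,0,-0.23],"turn":0,"gripper":0},{"linear":[0,0,-0.23],"turn":0,"gripper":0}]'
python3 -c "
from h import *
plan([.5162,.0005,.2],-1.691);M=R.from_quat(robot.sense()['eef_rot']).as_matrix();print(M[:,2].round(4))"
```

```text
clock: 34.95
position: [0.5489, 0.3825, 0.0286]
eef_rot: [0.679, 0.734, 0.004, 0.018]
force: [-0.3, 0.2, 5.5]
gripper_width: 0.0113
clock: 35.75
position: [0.5416, 0.3868, 0.26]
eef_rot: [0.679, 0.734, 0.006, 0.018]
force: [-0.2, -0.5, -2.3]
gripper_width: 0.0109
t 35.75 pos [0.5416 0.3868 0.26  ] psi 0.0786 w 0.0109 F [-0.2 -0.5 -2.3] -> linear [-0.382  -0.0576  0.0656] turn 1.7696
[ 0.0345 -0.0168 -0.9993]
```

```bash
python3 -m pendant '[{"linear":[-0.02,0,0],"turn":0.15,"gripper":0},{"linear":[-0.05,-0.01,0],"turn":0.3,"gripper":0},{"linear":[-0.09,-0.02,0],"turn":0.45,"gripper":0},{"linear":[-0.13,-0.03,0],"turn":0.6,"gripper":0},{"linear":[-0.17,-0.03,0],"turn":0.75,"gripper":0},{"linear":[-0.21,-0.04,0],"turn":0.9,"gripper":0},{"linear":[-0.25,-0.05,0],"turn":1.05,"gripper":0},{"linear":[-0.29,-0.06,0],"turn":1.2,"gripper":0},{"linear":[-0.33,-0.058,0],"turn":1.35,"gripper":0},{"linear":[-0.382,-0.058,0],"turn":1.5,"gripper":0},{"linear":[-0.382,-0.058,0.03],"turn":1.65,"gripper":0},{"linear":[-0.382,-0.058,0.06],"turn":1.77,"gripper":0},{"linear":[-0.382,-0.058,0.09],"turn":1.77,"gripper":0},{"linear":[-0.382,-0.058,0.1],"turn":1.77,"gripper":0},{"linear":[-0.382,-0.058,0.1],"turn":1.77,"gripper":0},{"linear":[-0.382,-0.058,0.1],"turn":1.77,"gripper":0}]'
python3 - <<'E'
from h import *
plan([.5162,.0005,.1116],-1.691);M=R.from_quat(robot.sense()['eef_rot']).as_matrix();print(M[:,2].round(4))
f=grab('top');g=grab('scene')
a=cv2.resize(f['img'][150:250,210:330,::-1],(420,350),interpolation=2)
cv2.imwrite('pics/c11.png',np.hstack([a,cv2.resize(g['img'][140:240,200:300,::-1],(350,350),interpolation=2)]))
E
```

```text
clock: 37.35
position: [0.517, -0.0, 0.1656]
eef_rot: [0.998, -0.06, 0.018, 0.007]
force: [-0.4, -0.2, -2.5]
gripper_width: 0.0109
t 37.35 pos [ 0.517  -0.      0.1656] psi -1.6916 w 0.0109 F [-0.4 -0.2 -2.5] -> linear [-0.0028 -0.0011  0.054 ] turn -0.0006
[ 0.0342 -0.0168 -0.9993]
```

View pics/c11.png

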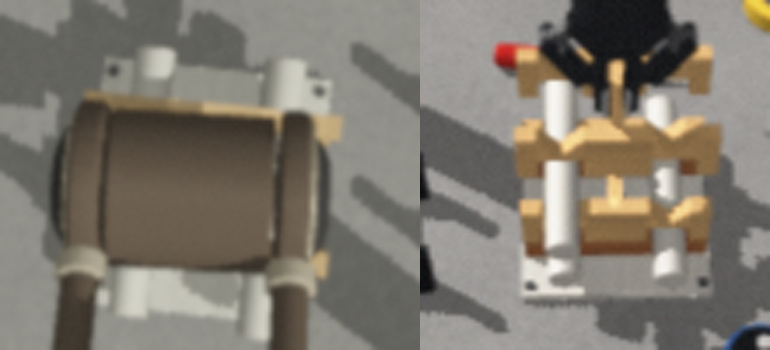

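```bash
python3 -m pendant '[{"linear":[-0.001,0,0.018],"turn":0,"gripper":0},{"linear":[-0.002,-0.001,0.033],"turn":0,"gripper":0},{"linear":[-0.002,-0.001,0.042],"turn":0,"gripper":0},{"linear":[-0.002,-0.001,0.046],"turn":0,"gripper":0},{"linear":[-0.002,-0.001,0.048],"turn":0,"gripper":0},{"linear":[-0.002,-0.001,0.048],"turn":0,"gripper":0}]'
```

```text
clock: 38.05
position: [0.5187, 0.0004, 0.1196]
eef_rot: [0.998, -0.06, 0.02, 0.007]
force: [-0.5, 0.7, -1.7]
gripper_width: 0.0111
```

```bash
python3 -m pendant '[{"linear":[-0.001,0,0.003],"turn":0,"gripper":0},{"linear":[-0.001,0,0.006],"turn":0,"gripper":0},{"linear":[-0.001,0,0.008],"turn":0,"gripper":0},{"linear":[-0.001,0,0.009],"turn":0,"gripper":0},{"linear":[-0.001,0,0.009],"turn":0,"gripper":0}]'
```

```text
clock: 38.55
position: [0.5196, 0.0002, 0.1127]
eef_rot: [0.998, -0.06, 0.021, 0.007]
force: [-0.9, -0.2, 7.8]
gripper_width: 0.0109
```

```bash
python3 -m pendant '[{"linear":[0,0,0],"turn":0,"gripper":0.03},{"linear":[0,0,0],"turn":0,"gripper":0.03},{"linear":[0,0,0],"turn":0,"gripper":0.03},{"linear":[0,0,-0.015],"turn":0,"gripper":0.03},{"linear":[0,0,-0.05],"turn":0,"gripper":0.03},{"linear":[0,0,-0.1],"turn":0,"gripper":0.0},{"linear":[0,0,-0.15],"turn":0,"gripper":0.0},{"linear":[0,0,-0.2],"turn":0,"gripper":0},{"linear":[0,0.05,-0.23],"turn":0,"gripper":0},{"linear":[0,0.1,-0.23],"turn":0,"gripper":0},{"linear":[0,0.15,-0.23],"turn":0,"gripper":0},{"linear":[0,0.15,-0.23],"turn":0,"gripper":0},{"linear":[0,0.15,-0.23],"turn":0,"gripper":0}]'
python3 - <<'E'
from h import *
plan([.74,.3,.38],.094);M=R.from_quat(robot.sense()['eef_rot']).as_matrix();print(M[:,2].round(4))
f=grab('top');g=grab('scene');np.save('top7.npy',f);np.save('scene7.npy',g)
a=cv2.resize(f['img'][110:250,70:310,::-1],(480,280),interpolation=2);b=cv2.resize(g['img'][90:240,200:430,::-1],(480,313),interpolation=2)
c=cv2.resize(f['img'][160:250,230:310,::-1],(310,280),interpolation=2);d=cv2.resize(g['img'][155:230,220:290,::-1],(310,313),interpolation=2)
cv2.imwrite('pics/c12.png',np.vstack([np.hstack([a,c]),np.hstack([b,d])]))
E
```

```text
clock: 39.85
position: [0.4916, -0.1461, 0.3438]
eef_rot: [0.998, -0.062, 0.021, 0.007]
force: [-0.2, -0.3, -0.2]
gripper_width: 0.0
t 39.85 pos [ 0.4916 -0.1461  0.3438] psi -1.6952 w 0.0 F [-0.2 -0.3 -0.2] -> linear [ 0.1927 -0.473  -0.0336] turn -1.7892
[ 0.04   -0.0166 -0.9991]
```

View pics/c12.png

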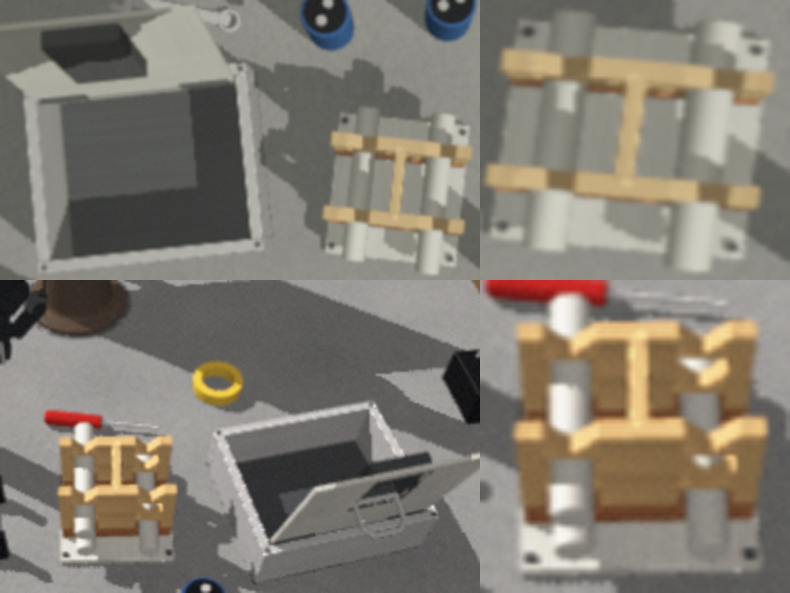

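```bash
python3 -m pendant '[{"linear":[0.02,-0.03,-0.02],"turn":0,"gripper":0},{"linear":[0.045,-0.07,-0.03],"turn":0,"gripper":0},{"linear":[0.07,-0.11,-0.03],"turn":0,"gripper":0},{"linear":[0.095,-0.15,-0.03],"turn":0,"gripper":0},{"linear":[0.12,-0.19,-0.03],"turn":0,"gripper":0},{"linear":[0.145,-0.23,-0.03],"turn":0,"gripper":0},{"linear":[0.17,-0.27,-0.03],"turn":0,"gripper":0},{"linear":[0.195,-0.31,-0.03],"turn":0,"gripper":0},{"linear":[0.226,-0.35,-0.03],"turn":0,"gripper":0},{"linear":[0.226,-0.39,-0.03],"turn":0,"gripper":0},{"linear":[0.226,-0.432,-0.03],"turn":0,"gripper":0},{"linear":[0.226,-0.432,-0.03],"turn":0,"gripper":0},{"linear":[0.226,-0.432,-0.03],"turn":0,"gripper":0}]'
python3 - <<'E'
from h import *
plan([.77,.255,.235]);print(robot.sense()['joints'].round(2))
f=np.load('top7.npy',allow_pickle=True).item();g=np.load('scene7.npy',allow_pickle=True).item()
# hatch edge right corner: scene crop (480,455)->edge, left corner (315,488)
s=lambda x,y:(200+x*230/480,90+(y-280)*150/313)
# free corner with known pit-y: intersect ray with the vertical plane at that end of the hatch
C=np.array([.5457,.3225]);ax=np.array([np.cos(.094),np.sin(.094)]);ay=np.array([-ax[1],ax[0]])
o,d=ray(g,*s(316,488)); k=(-.126-(o[:2]-C)@ay)/(d[:2]@ay); P=o+d*k; print('corner',P.round(3),'pit x',((P[:2]-C)@ax).round(3))
E
```

```text
clock: 41.25
position: [0.7657, 0.2621, 0.3765]
eef_rot: [0.998, -0.058, 0.019, 0.007]
force: [0.4, -0.9, 0.2]
gripper_width: -0.0002
t 41.25 pos [0.7657 0.2621 0.3765] psi -1.6868 w -0.0002 F [ 0.4 -0.9  0.2] -> linear [-0.0004  0.0048  0.1417] turn 0
[ 0.29  0.6   0.94 -0.03  1.57  1.97]
corner [0.706 0.211 0.296] pit x 0.149
```

```bash
python3 -m pendant '[{"linear":[0,0.004,0.04],"turn":0,"gripper":0},{"linear":[0,0.004,0.09],"turn":0,"gripper":0},{"linear":[0,0.004,0.13],"turn":0,"gripper":0},{"linear":[0,0.004,0.136],"turn":0,"gripper":0},{"linear":[-0.015,0.007,0.135],"turn":0,"gripper":0},{"linear":[-0.03,0.01,0.135],"turn":0,"gripper":0},{"linear":[-0.045,0.013,0.135],"turn":0,"gripper":0},{"linear":[-0.06,0.016,0.134],"turn":0,"gripper":0},{"linear":[-0.075,0.019,0.133],"turn":0,"gripper":0},{"linear":[-0.09,0.022,0.132],"turn":0,"gripper":0},{"linear":[-0.102,0.025,0.13],"turn":0,"gripper":0},{"linear":[-0.102,0.025,0.13],"turn":0,"gripper":0}]'
python3 -c "
from h import *
hg=np.array([.648,.333]);ax=np.array([np.cos(.094),np.sin(.094)]);ay=np.array([-ax[1],ax[0]])
s=robot.sense();p=np.array(s['position']);print('X',(p[:2]-hg)@ax,'Y',(p[:2]-hg)@ay,s['joints'].round(2))
Y=-.085
for th in(1.4,1.2,1,.8,.6,.4,.3):
    q=hg+ax*(-.17*np.cos(th)+.011)+ay*Y; plan([*q,.09+.17*np.sin(th)])"
```

```text
clock: 42.45
position: [0.667, 0.247, 0.2472]
eef_rot: [0.998, -0.058, 0.022, 0.006]
force: [0.2, 0.6, 0.5]
gripper_width: -0.0002
X 0.01084861603661397 Y -0.08740039860081165 [ 0.31  0.44  1.42 -0.03  1.24  2.  ]
t 42.45 pos [0.667  0.247  0.2472] psi -1.6868 w -0.0002 F [0.2 0.6 0.5] -> linear [-0.0281  0.0037 -0.0116] turn 0
t 42.45 pos [0.667  0.247  0.2472] psi -1.6868 w -0.0002 F [0.2 0.6 0.5] -> linear [-0.0605  0.0105 -0.0038] turn 0
t 42.45 pos [0.667  0.247  0.2472] psi -1.6868 w -0.0002 F [0.2 0.6 0.5] -> linear [-0.0907  0.0166  0.0103] turn 0
t 42.45 pos [0.667  0.247  0.2472] psi -1.6868 w -0.0002 F [0.2 0.6 0.5] -> linear [-0.1176  0.022   0.0303] turn 0
t 42.45 pos [0.667  0.247  0.2472] psi -1.6868 w -0.0002 F [0.2 0.6 0.5] -> linear [-0.1401  0.0263  0.0553] turn 0
t 42.45 pos [0.667  0.247  0.2472] psi -1.6868 w -0.0002 F [0.2 0.6 0.5] -> linear [-0.1574  0.0294  0.0844] turn 0
t 42.45 pos [0.667  0.247  0.2472] psi -1.6868 w -0.0002 F [0.2 0.6 0.5] -> linear [-0.1638  0.0304  0.1001] turn 0
```

```bash
python3 -m pendant '[{"linear":[-0.014,0.002,-0.006],"turn":0,"gripper":0},{"linear":[-0.028,0.004,-0.0115],"turn":0,"gripper":0},{"linear":[-0.044,0.007,-0.008],"turn":0,"gripper":0},{"linear":[-0.06,0.01,-0.004],"turn":0,"gripper":0},{"linear":[-0.076,0.014,0.003],"turn":0,"gripper":0},{"linear":[-0.091,0.017,0.01],"turn":0,"gripper":0},{"linear":[-0.104,0.019,0.02],"turn":0,"gripper":0},{"linear":[-0.118,0.022,0.03],"turn":0,"gripper":0},{"linear":[-0.129,0.024,0.042],"turn":0,"gripper":0},{"linear":[-0.14,0.026,0.055],"turn":0,"gripper":0},{"linear":[-0.149,0.028,0.069],"turn":0,"gripper":0},{"linear":[-0.157,0.029,0.084],"turn":0,"gripper":0},{"linear":[-0.157,0.029,0.084],"turn":0,"gripper":0}]'
python3 - <<'E'
from h import *
g=grab('scene');f=grab('top')
a=cv2.resize(g['img'][90:240,290:430,::-1],(373,400),interpolation=2);b=cv2.resize(f['img'][110:260,70:210,::-1],(373,400),interpolation=2)
cv2.imwrite('pics/c13.png',np.hstack([a,b]))
hg=np.array([.648,.333]);ax=np.array([np.cos(.094),np.sin(.094)]);ay=np.array([-ax[1],ax[0]])
for th in(.2,.1,0):
    q=hg+ax*(-.17*np.cos(th)+.011)+ay*-.085; plan([*q,.09+.17*np.sin(th)])
E
```

```text
clock: 43.75
position: [0.51, 0.2345, 0.1557]
eef_rot: [0.998, -0.058, 0.02, 0.007]
force: [-0.2, -0.9, -0.0]
gripper_width: -0.0002
t 43.85 pos [0.5124 0.2352 0.1576] psi -1.687 w 0.0002 F [-0.7  0.3 -0.3] -> linear [-0.0126  0.0025  0.0334] turn 0
t 43.85 pos [0.5124 0.2352 0.1576] psi -1.687 w 0.0002 F [-0.7  0.3 -0.3] -> linear [-0.0158  0.0028  0.05  ] turn 0
t 43.85 pos [0.5124 0.2352 0.1576] psi -1.687 w 0.0002 F [-0.7  0.3 -0.3] -> linear [-0.0174  0.0029  0.067 ] turn 0
```

View pics/c13.png

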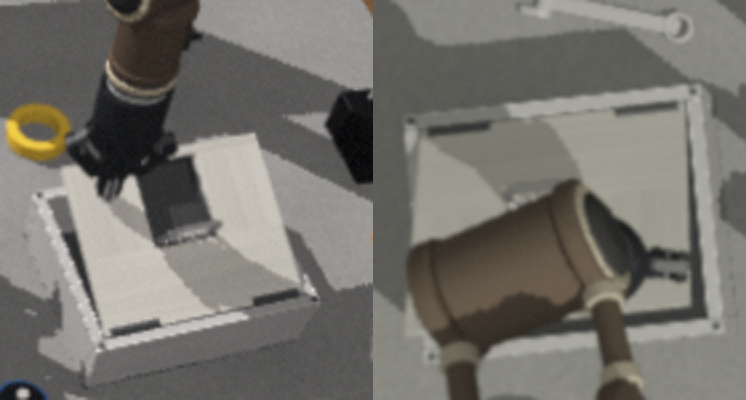

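```bash
python3 -m pendant '[{"linear":[-0.007,0.001,0.016],"turn":0,"gripper":0},{"linear":[-0.0126,0.0025,0.033],"turn":0,"gripper":0},{"linear":[-0.0145,0.003,0.042],"turn":0,"gripper":0},{"linear":[-0.016,0.003,0.05],"turn":0,"gripper":0},{"linear":[-0.017,0.003,0.058],"turn":0,"gripper":0},{"linear":[-0.017,0.003,0.065],"turn":0,"gripper":0},{"linear":[-0.017,0.003,0.069],"turn":0,"gripper":0},{"linear":[-0.017,0.003,0.072],"turn":0,"gripper":0},{"linear":[-0.017,0.003,0.072],"turn":0,"gripper":0},{"linear":[-0.017,0.003,0.072],"turn":0,"gripper":0}]'
python3 - <<'E'
from h import *
hg=np.array([.648,.333]);ax=np.array([np.cos(.094),np.sin(.094)])
for X,z in((-.06,.16),(-.06,.115)): q=hg+ax*X; plan([*q,z],None)
E
```

```text
clock: 44.85
position: [0.4986, 0.2335, 0.0899]
eef_rot: [0.998, -0.058, 0.022, 0.006]
force: [-10.4, -3.9, 28.4]
gripper_width: 0.0002
t 44.85 pos [0.4986 0.2335 0.0899] psi -1.687 w 0.0002 F [-10.4  -3.9  28.4] -> linear [ 0.0812 -0.1029 -0.0676] turn 0
t 44.85 pos [0.4986 0.2335 0.0899] psi -1.687 w 0.0002 F [-10.4  -3.9  28.4] -> linear [ 0.0793 -0.1034 -0.0227] turn 0
```

```bash
python3 -m pendant '[{"linear":[0,0,-0.04],"turn":0,"gripper":0},{"linear":[0,0,-0.085],"turn":0,"gripper":0},{"linear":[0.04,-0.05,-0.085],"turn":0,"gripper":0},{"linear":[0.085,-0.09,-0.085],"turn":0,"gripper":0},{"linear":[0.085,-0.103,-0.08],"turn":0,"gripper":0},{"linear":[0.085,-0.103,-0.05],"turn":0,"gripper":0},{"linear":[0.085,-0.103,-0.027],"turn":0,"gripper":0},{"linear":[0.085,-0.103,-0.027],"turn":0,"gripper":0},{"linear":[0.085,-0.103,-0.027],"turn":0,"gripper":0}]'
python3 - <<'E'
from h import *
g=grab('scene');f=grab('top')
a=cv2.resize(g['img'][110:220,300:410,::-1],(400,400),interpolation=2);b=cv2.resize(f['img'][130:250,80:200,::-1],(380,400),interpolation=2)
cv2.imwrite('pics/c14.png',np.hstack([a,b]))
hg=np.array([.648,.333]);ax=np.array([np.cos(.094),np.sin(.094)])
for X,z in((-.08,.115),(-.125,.115),(-.125,.13),(-.147,.125),(-.147,.09)): q=hg+ax*X; plan([*q,z],None)
E
```

```text
clock: 45.75
position: [0.5932, 0.3261, 0.1188]
eef_rot: [0.998, -0.058, 0.021, 0.007]
force: [-0.1, 0.3, 1.0]
gripper_width: 0.0001
t 45.85 pos [0.5948 0.3268 0.1212] psi -1.6873 w 0.0004 F [ 0.3 -0.9 -0.4] -> linear [-0.0263  0.0043  0.005 ] turn 0
t 45.85 pos [0.5948 0.3268 0.1212] psi -1.6873 w 0.0004 F [ 0.3 -0.9 -0.4] -> linear [-0.0703  0.0137  0.0031] turn 0
t 45.85 pos [0.5948 0.3268 0.1212] psi -1.6873 w 0.0004 F [ 0.3 -0.9 -0.4] -> linear [-0.0696  0.0138 -0.0119] turn 0
t 45.85 pos [0.5948 0.3268 0.1212] psi -1.6873 w 0.0004 F [ 0.3 -0.9 -0.4] -> linear [-0.0913  0.0184 -0.0079] turn 0
t 45.85 pos [0.5948 0.3268 0.1212] psi -1.6873 w 0.0004 F [ 0.3 -0.9 -0.4] -> linear [-0.0929  0.0181  0.0271] turn 0
```

View pics/c14.png

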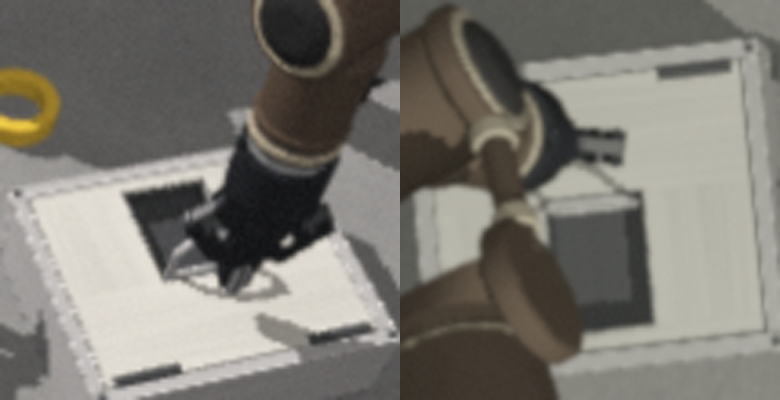

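```bash
python3 -m pendant '[{"linear":[-0.013,0.002,0.004],"turn":0,"gripper":0},{"linear":[-0.026,0.004,0.005],"turn":0,"gripper":0},{"linear":[-0.037,0.006,0.004],"turn":0,"gripper":0},{"linear":[-0.048,0.008,0.004],"turn":0,"gripper":0},{"linear":[-0.059,0.011,0.003],"turn":0,"gripper":0},{"linear":[-0.07,0.014,0.003],"turn":0,"gripper":0},{"linear":[-0.07,0.014,0.003],"turn":0,"gripper":0},{"linear":[-0.069,0.014,-0.015],"turn":0,"gripper":0},{"linear":[-0.08,0.016,-0.015],"turn":0,"gripper":0},{"linear":[-0.091,0.018,-0.01],"turn":0,"gripper":0},{"linear":[-0.092,0.018,0.002],"turn":0,"gripper":0},{"linear":[-0.092,0.018,0.012],"turn":0,"gripper":0},{"linear":[-0.092,0.018,0.02],"turn":0,"gripper":0},{"linear":[-0.093,0.018,0.027],"turn":0,"gripper":0},{"linear":[-0.093,0.018,0.03],"turn":0,"gripper":0},{"linear":[-0.093,0.018,0.03],"turn":0,"gripper":0}]'
```

```text
clock: 47.45
position: [0.5006, 0.3188, 0.0875]
eef_rot: [0.998, -0.058, 0.021, 0.007]
force: [-5.0, -0.7, 9.6]
gripper_width: -0.0002
```

```bash
python3 -m pendant '[{"linear":[0,0,-0.03],"turn":0,"gripper":0},{"linear":[0,0,-0.08],"turn":0,"gripper":0},{"linear":[0,0,-0.13],"turn":0,"gripper":0},{"linear":[-0.05,0,-0.18],"turn":0,"gripper":0},{"linear":[-0.1,0.04,-0.2],"turn":0,"gripper":0},{"linear":[-0.14,0.09,-0.2],"turn":0,"gripper":0},{"linear":[-0.14,0.13,-0.2],"turn":0,"gripper":0},{"linear":[-0.14,0.13,-0.2],"turn":0,"gripper":0},{"linear":[-0.14,0.13,-0.2],"turn":0,"gripper":0}]'
python3 - <<'E'
from h import *
plan([.4,.1,.3])
f=grab('top');g=grab('scene')
a=cv2.resize(g['img'][120:240,300:420,::-1],(400,400),interpolation=2);b=cv2.resize(f['img'][130:250,80:200,::-1],(400,400),interpolation=2)
c=cv2.resize(f['img'][90:250,220:320,::-1],(125,200));d=cv2.resize(g['img'][160:280,220:310,::-1],(275,200));e=cv2.resize(g['img'],(400,200))[:,:,::-1]
cv2.imwrite('pics/c15.png',np.vstack([np.hstack([a,b]),np.hstack([c,d,e])]))
E
```

```text
clock: 48.35
position: [0.337, 0.207, 0.2824]
eef_rot: [0.998, -0.059, 0.021, 0.007]
force: [0.1, 0.3, 0.8]
gripper_width: 0.0003
t 48.35 pos [0.337  0.207  0.2824] psi -1.6896 w 0.0003 F [0.1 0.3 0.8] -> linear [ 0.0758  0.0989 -0.0132] turn 0
```

The viewer has reached its limit, so I'll check by comparing pixels against the starting picture and the stack picture.

```bash
python3 - <<'E'
from h import *
f=grab('top');g=grab('scene')
for n,x,y0 in(('top',f,'top0.npy'),('scene',g,'scene0.npy')):
    r=np.load(y0,allow_pickle=True).item()['img'].astype(int); D=np.abs(x['img'].astype(int)-r).mean(2)
    bx=(slice(140,248),slice(82,202)) if n=='top' else (slice(145,235),slice(300,410))
    rx=(slice(184,232),slice(124,163)) if n=='top' else (slice(157,190),slice(332,370))
    print(n,'pit diff mean',D[bx].mean().round(2),'frac>40',(D[bx]>40).mean().round(3),'recess',D[rx].mean().round(2),(D[rx]>40).mean().round(3))
for n,x,y0,bx in(('top',f,'top7.npy',(slice(90,250),slice(215,325))),('scene',g,'scene7.npy',(slice(160,280),slice(220,312)))):
    r=np.load(y0,allow_pickle=True).item()['img'].astype(int); D=np.abs(x['img'].astype(int)-r).mean(2); print(n,'stack diff',D[bx].mean().round(2),(D[bx]>40).mean().round(3))
t0=np.load('top0.npy',allow_pickle=True).item()['img']
print(t0[190:232:2,144,1].tolist());print(f['img'][190:232:2,144,1].tolist())
s=robot.sense();print(s['dq'].round(4),s['force'].round(1))
E
```

```text
top pit diff mean 5.91 frac>40 0.025 recess 6.19 0.0
scene pit diff mean 8.36 frac>40 0.059 recess 8.29 0.006
top stack diff 12.7 0.004
scene stack diff 9.11 0.002
[113, 150, 81, 74, 70, 52, 50, 55, 74, 80, 136, 119, 76, 73, 75, 59, 50, 50, 50, 67, 152]
[117, 154, 84, 76, 77, 70, 57, 52, 62, 80, 138, 126, 78, 77, 78, 62, 52, 52, 53, 78, 161]
[ 0.0066  0.014  -0.0075  0.0004  0.0066 -0.0044] [ 0.5 -0.1 -0.8]
```

```bash
python3 -m pendant '[{"linear":[0,0,0],"turn":0,"gripper":0},{"linear":[0,0,0],"turn":0,"gripper":0},{"linear":[0,0,0],"turn":0,"gripper":0}]'; python3 -c "
from workcell import robot
print(robot.close_job())"
```

```text
clock: 48.85
position: [0.3396, 0.2101, 0.2824]
eef_rot: [0.998, -0.058, 0.021, 0.006]
force: [0.4, -0.7, -0.5]
gripper_width: -0.0002
the job is handed in; nothing more can be done
None
```

The job is done and handed in at about 49 s; no verdict was reported.

**What I did:** I flipped up the ring and lifted the hatch past vertical. There were three bars: two went into the lower Vs, with the first chock frame set over them. The third went into the frame's −y V, with the second frame on top. I then shut the hatch and folded the ring down.

**Last checks:**
- **Stack:** the close view after the second frame showed it square and seated. Later pixel comparisons in both cameras showed no significant change there (under 0.5% of pixels).
- **Hatch and ring:** I pressed the hatch shut at 90 mm height with about 28 N. The ring was folded down, with the fingertip at 87.5 mm. The recess matched the starting picture in both cameras.
- **Cans:** the pictures that showed them gave no sign of movement.

**Not confirmed or off:**
- I never measured the second frame's tilt or height, only judged them by eye.
- I could not view the very last picture because the 16-picture limit was reached, so the final checks were numerical.
- 2.5% (top) and 5.9% (scene) of pixels around the pit differed from the start. I took that to be arm shadow but did not check it.
- The top camera read a held bar about 2 mm off in y. Contact forces didn't support correcting for that, so I placed by force.
- The tool gradually tilted, up to about 0.04 rad. I expected the parts to settle flat on release, and they looked flat.

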